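# Sweep the nail desk, start the timer and flash-cure the sample nails

## Robot

A 6-joint arm with a two-finger parallel gripper is mounted at the origin on the work surface. World frame = base frame: x ahead of the robot, y to its left, z up, the work surface at z = 0. Lengths are in m, angles in rad, forces in N, time in s.
With the tool pointing down it reaches from about 0.3 to 0.875 m from the base axis. Payload 6.4 kg.
Tool frame: the origin (TCP) lies on the centre line of the jaws, within the pads' length; the fingertips stand 8 mm ahead of it and the grasp point (between the pads) lies 11 mm behind it; z points along the fingers, y is the line along which they close (so a half turn about z gives the same grasp; the last joint's range is limited). The gripper opens to 85 mm and grips with 20 to 120 N. Pads are 22 mm wide; open, the fingers measure 114 mm over their backs; the gripper's body (76 mm by 85 mm) begins 54 mm behind the grasp point. The pads swing forward as they close: fully open they stand 13 mm farther back than shut.
Start: joints at [0.902, 0.181, 1.607, -0, 1.354, -0.206], TCP at [0.257, 0.515, 0.239] pointing down, gripper open.
Joint ranges: [-2.99, 2.99], [-0.89, 2.07], [0.3, 2.58], [-1.14, 4.28], [0, 2.63], [-3.12, 3.12]. Speed limits (rad/s): [2.57, 2.57, 3.01, 3.14, 3.14, 3.14].

## Interface

Orientations are given as a unit quaternion [w, x, y, z].
In Python, from bench import ctrl gives the robot as it stands.
- The arm moves only by the shell command python3 -m handwheel 'ROWS' [OPENING]. ROWS is JSON, a list that holds one entry, the list of rows, each a list of 4 numbers: the shift along the tool's x, y, z each as a share of 20 cm, from -1 to 1, then the turn about the tool's z as a share of 1.5 rad, from -1 to 1. In form: [[[x, y, z, twist], ...]]. A call has 1 to 10 rows; each row is the pose to reach, as a shift and turn from the pose commanded when the call began, along the tool's axes at that moment; what a row does not reach only later rows make up. A row lasts 1/8 s, in which the tool goes at most 62.5 mm and 10.7 degrees, less where a joint would pass 70% of its speed; a pose out of reach is approached as far as the arm can. A call with a number of a shift or a turn outside -1 to 1 is refused whole. A call with a gripper value outside its range is refused whole. OPENING is the finger opening in mm, from 0 to 85.4, set as the call begins (- or left out, the last holds). The fingers move at their own pace and stop on an object; the grip force is fixed at half the most. Time passes only in rows, so rows that repeat a pose let the fingers close. It gives the time, the measured TCP pose, the force, the opening and the grip force at its end, in the units of the state.
- ctrl.get_obs(): the state, without advancing time (a new reading comes with each control period).
- ctrl.camera(name): name is "scene" or "top"; returns a dict with "color" (420x560x3 uint8, red, green, blue), "range_z" (420x560 float32, m along the optical axis (not along the pixel's ray), 0 where there is no reading), "K" (3x3 intrinsics, pixels), "distortion" ([k1, k2, p1, p2, k3] as OpenCV has them; the pictures are not rectified), "pose" (4x4, takes a point from camera to world coordinates). Camera axes: x right, y down, z forward; pixel columns grow to the right and rows downward; lengths in m; the calibration is good to about 2 mm. A picture is of the moment at which its call begins.
- ctrl.hand_in(): hands the job in; it is judged then, once.
The state is a dict: "time_s": time; "q": joint angles; "dq": joint speeds; "joint_efforts": joint torques, N m; "eef_pos": TCP position; "eef_rot": TCP orientation; "wrist_force": force on the tool from outside, world axes, zero at the start; "torque": the same for the moment, N m; "opening": opening from 0.0 (shut) to 1.0 (fully open); "grasp_force": force on a finger pad.
Only numpy, scipy, OpenCV 4.12 (cv2) and the standard library are available. Lean on these libraries where they do the work, as an engineer would, in place of code of your own. Each camera call takes 0.05 s, during which the arm holds its last target. There are 200 camera calls.

## Task

Finish the sample nails: with the dust block, sweep all the clipped offcuts off the grey work tile into the trough along its front edge; then press the timer's recessed button right down with the tip of the palm stylus to start the session; then take the white curing torch and, going from the robot's left to its right, hold it still for three seconds at each sample nail, with the lens square to the nail and about 4 cm from it. Put every tool back after use: the block upright on its cork pad, the stylus standing in its holder, the torch in its cradle pointing the same way as before. Do not touch the offcuts, the timer or the nail stands with the fingers, leave the stands standing about where they are, and leave the bottle and the steel pot alone.

Things in the scene. Friction and masses are not known exactly. Their poses are not given: they have to be found in the camera images.
- station: fixed work station: grey tile, top 24 mm above the desk, spanning x = -40..100, y = -90..90 mm, and along its front (-x) edge an open aluminium trough, x = -115..-40 mm, floor 3 mm and rims 16 mm above the desk (8 mm lower than the tile: a block passed level over the edge clears them). Origin on the desk; x to the back, z up
- offcut0: a clipped end of an artificial nail, ivory, 18 x 12 x 6 mm, 12 g, slightly arched; origin at the centre of its underside. Three to five are present (None: absent), lying on the tile
- offcut1: a clipped end of an artificial nail, ivory, 18 x 12 x 6 mm, 12 g, slightly arched; origin at the centre of its underside. Three to five are present (None: absent), lying on the tile
- offcut2: a clipped end of an artificial nail, ivory, 18 x 12 x 6 mm, 12 g, slightly arched; origin at the centre of its underside. Three to five are present (None: absent), lying on the tile
- offcut3: a clipped end of an artificial nail, ivory, 18 x 12 x 6 mm, 12 g, slightly arched; origin at the centre of its underside. Three to five are present (None: absent), lying on the tile
- offcut4: a clipped end of an artificial nail, ivory, 18 x 12 x 6 mm, 12 g, slightly arched; origin at the centre of its underside. Three to five are present (None: absent), lying on the tile
- block: dust block, loose, 130 g: black rubber base 24 mm (x) by 90 mm (y) by 18 mm high, with an upright wooden grip ridge 16 mm (x) by 60 mm (y) on it, 58 mm high in all. Origin at the centre of its underside, z up. Pinch the ridge across its x from above
- pad: fixed cork pad 70 mm (x) by 110 mm (y), 3 mm thick, where the block stands at the start, its long side along the pad's long side; origin at the centre of its underside
- torch: white curing torch, loose, 160 g: handle bar x = -80..65 mm, 22 mm wide (y), 26 mm high, balanced at x = 0..10 mm; at its +x end a round head 24 mm wide, bent 35 degrees down. Origin at the centre of the handle's underside, z up when it lies level. The light leaves along (0.819, 0, -0.574). Pinch the handle across y from above, between the saddles
- lens (a point): centre of the torch's lens, at (93.3, 0, -12.7) mm in the torch's frame
- spot (a point): the point 40 mm in front of the lens on the light's axis, at (126.0, 0, -35.7) mm in the torch's frame
- cradle: fixed cradle: two saddles at x = -60 and +36 mm (20 mm thick), seats 50 mm above the desk, 34 mm wide between cheeks 12 mm high; 76 mm free between the saddles. Origin on the desk, in the middle; the torch lies in it, its x along the cradle's x, its origin 50 mm straight above the cradle's origin
- stand0: sample stand 0, counted from the robot's left (+y) to its right (2 or 3 present, None: absent): loose steel pedestal, foot 50 mm wide, 90 mm tall, 120 g, with an ivory nail 18 x 30 mm on top. Origin at the centre of the foot's underside, z up; the nail faces the stand's -x (roughly the robot) and 35 degrees up: its normal is (-0.819, 0, 0.574) in the stand's frame
- nail0 (a point): centre of the face of the nail on stand 0, 75 mm above the foot's underside, on the stand's z axis; the lens belongs 40 mm out from it along the normal, at (-32.8, 0, 97.9) mm in the stand's frame
- stand1: sample stand 1, counted from the robot's left (+y) to its right (2 or 3 present, None: absent): loose steel pedestal, foot 50 mm wide, 90 mm tall, 120 g, with an ivory nail 18 x 30 mm on top. Origin at the centre of the foot's underside, z up; the nail faces the stand's -x (roughly the robot) and 35 degrees up: its normal is (-0.819, 0, 0.574) in the stand's frame
- nail1 (a point): centre of the face of the nail on stand 1, 75 mm above the foot's underside, on the stand's z axis; the lens belongs 40 mm out from it along the normal, at (-32.8, 0, 97.9) mm in the stand's frame
- stand2: sample stand 2, counted from the robot's left (+y) to its right (2 or 3 present, None: absent): loose steel pedestal, foot 50 mm wide, 90 mm tall, 120 g, with an ivory nail 18 x 30 mm on top. Origin at the centre of the foot's underside, z up; the nail faces the stand's -x (roughly the robot) and 35 degrees up: its normal is (-0.819, 0, 0.574) in the stand's frame
- nail2 (a point): centre of the face of the nail on stand 2, 75 mm above the foot's underside, on the stand's z axis; the lens belongs 40 mm out from it along the normal, at (-32.8, 0, 97.9) mm in the stand's frame
- dropper: bystander: amber bottle 28 mm wide, 85 mm tall; origin at the centre of its underside
- timer: fixed white session timer 60 mm (x) by 80 mm (y), 35 mm high, with a dark display; origin at the centre of its underside, z up. In its top, centred at x = -8, y = +18 mm, a round recess 15 mm wide; in it a steel button 12 mm wide whose top lies 5 mm below the timer's top, 30 mm above the desk
- timer_button (a joint): travel of the timer's spring button: 0 up, 0.004 m fully down; it takes 2 N to start and 4 N fully down, and springs back
- stylus: palm stylus, loose, 70 g, upright: round wooden knob 24 mm wide from 4 to 50 mm above its origin, under it a steel flange 40 mm wide and 4 mm thick, under that a steel tip 7 mm wide and 20 mm long. Origin at the centre of the flange's underside, z up. Pinch the knob from above
- holder: fixed aluminium ring 48 mm wide, 24 mm high, hole 16 mm wide: the stylus stands in it, tip in the hole, flange on the ring's top. Origin at the centre of its underside
- pot: bystander: steel pot with a lid, 70 mm wide, 72 mm tall; origin at the centre of its underside
Mind the look-alikes: they are no part of the job. What is shaped like the stylus but blue is not meant. What is shaped like the block but blue is not meant.

How it is judged:
By the outcome, as a careful person would: the job done as asked, in the order asked, and still so for the second after the job is handed in, with the robot touching nothing.
Of stand0, stand1, stand2 only 2 to 3 are there at a start; the rules pass over those that are not, and their reading is None.
Of offcut0, offcut1, offcut2, offcut3, offcut4 only 3 to 5 are there at a start; the rules pass over those that are not, and their reading is None.
At some moment in a run one of stand0, stand1, stand2 may be knocked a few centimetres aside while the robot is not near it.
Once in a run the grip may slacken for a moment while it holds something.
It also fails if it takes over 192 s, if anything falls off the work surface, if the arm or the gripper's body presses on something with over 40 N, if the wrist force passes 120 N, or if a joint passes its speed limit or range.

## Working session

There is one attempt and no reset: what is moved stays moved. The work goes in short steps, Python scripts to look and compute and a shell command to move; the robot and the scene stay as the last step left them, time stands still between calls to the robot, and variables do not carry over. Pictures are saved under pics/ and viewed, at most 14 in all, crops included, and the job is handed in when it is done.

```bash
mkdir -p pics; ls
python3 - <<'E'
from bench import ctrl
import cv2,numpy as np
o=ctrl.get_obs();print(o['eef_pos'],o['eef_rot'],o['opening'],o['time_s'])
for n in('scene','top'):
    c=ctrl.camera(n);print(n,c['K'],c['distortion'],c['pose'])
    cv2.imwrite(f'pics/{n}0.png',cv2.resize(c['color'][:,:,::-1],(800,600),interpolation=cv2.INTER_CUBIC))
    np.savez(f'{n}0.npz',**c)
E
```

```text
pics
[0.25635295 0.51406947 0.23835159] [-3.80418804e-04  2.29353813e-01  9.73342697e-01 -8.23454839e-04] 1.000160680538164 0.0
scene [[538.33736738   0.         290.08199286]
 [  0.         538.33736738 205.17032975]
 [  0.           0.           1.        ]] [-0.10575638  0.          0.          0.          0.        ] [[-0.579644    0.58540946 -0.56684088  1.23420169]
 [ 0.8148314   0.42315665 -0.39621742  0.46348349]
 [ 0.00791306 -0.6915448  -0.72229023  0.95298211]
 [ 0.          0.          0.          1.        ]]
top [[394.77850993   0.         284.80481358]
 [  0.         394.77850993 202.46168331]
 [  0.           0.           1.        ]] [-0.05539827  0.          0.          0.          0.        ] [[ 0.00944603 -0.9971999   0.0741831   0.48140441]
 [-0.99965081 -0.01124802 -0.023911   -0.00255355]
 [ 0.02467846 -0.07393133 -0.99695794  1.16023895]
 [ 0.          0.          0.          1.        ]]
```

View pics/scene0.png

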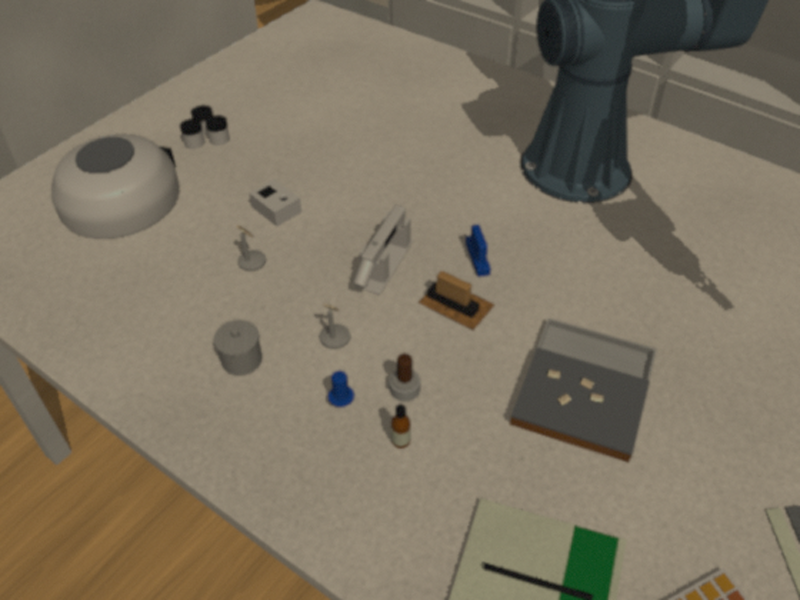

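View pics/top0.png

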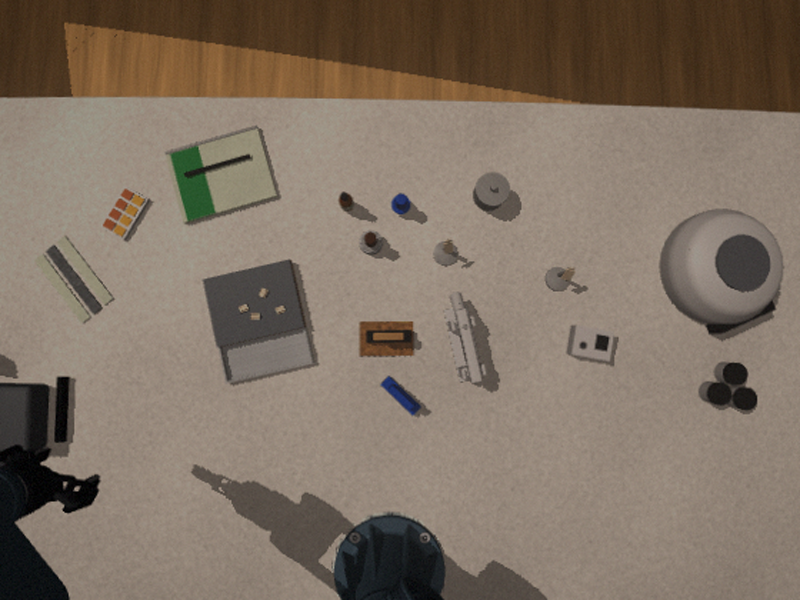

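Top view (800x600 pixels): tile (258,300) with 4 offcuts, and trough (268,357). The block is on its pad at (387,338), with a blue look-alike at (401,396). The torch lies in its cradle (465,338) with its head at (457,300). The stands are at (446,253) and (558,278), the timer at (592,344) and the stylus at (371,241). I'll measure these next.

```bash
cat > h.py <<'E'
import numpy as np,cv2
def cloud(c):
    h,w=c['range_z'].shape
    uv=np.stack(np.meshgrid(np.arange(w),np.arange(h)),-1).reshape(-1,1,2).astype(np.float32)
    n=cv2.undistortPoints(uv,c['K'],c['distortion']).reshape(h,w,2)
    z=c['range_z'].astype(float)
    p=np.dstack([n*z[...,None],z])
    P=p@c['pose'][:3,:3].T+c['pose'][:3,3]; P[z==0]=np.nan
    return P
def ray(c,u,v,z):  # point at world height z on pixel ray
    n=cv2.undistortPoints(np.array([[[u,v]]],np.float32),c['K'],c['distortion'])[0,0]
    d=c['pose'][:3,:3]@[n[0],n[1],1]; o=c['pose'][:3,3]
    return o+d*(z-o[2])/d[2]
def load(n): return dict(np.load(n))
def rect(p): # xy points -> centre,size,angle of long side deg
    r=cv2.minAreaRect((p*1000).astype(np.float32)); b=cv2.boxPoints(r)
    e=[b[1]-b[0],b[2]-b[1]]; L=[np.linalg.norm(x) for x in e]; i=int(np.argmax(L))
    return np.round(r[0],1),np.round(sorted(L)[::-1],1),round(np.degrees(np.arctan2(e[i][1],e[i][0])),1)
E
python3 - <<'E'
from h import *
np.set_printoptions(precision=4,suppress=True)
T=load('top0.npz');S=load('scene0.npz')
for nm,c in(('top',T),('scene',S)):
    P=cloud(c);C=c['color'].astype(int)
    hsv=cv2.cvtColor(c['color'],cv2.COLOR_RGB2HSV)
    print(nm,'desk z',np.nanmedian(P[(abs(P[...,0]-.5)<.3)&(abs(P[...,1])<.3)][:,2]))
    def roi(x,y,r): return (np.hypot(P[...,0]-x,P[...,1]-y)<r)
    for name,u,v,r,zs in(('tile',258,300,.16,(.018,.032)),('pad+block',387,338,.08,(.04,.09)),('torch',465,338,.11,(.064,.09)),('timer',592,344,.07,(.025,.045)),('styl',371,241,.05,(.055,.09)),('ring',371,241,.05,(.018,.034)),('st0',446,253,.06,(.06,.12)),('st1',558,278,.06,(.06,.12)),('f0',446,253,.05,(.003,.02)),('f1',558,278,.05,(.003,.02)),('pot',491,191,.06,(.05,.09)),('bot',346,201,.05,(.05,.1)),('bluest',401,203,.05,(.03,.09)),('blueblk',401,396,.06,(.03,.09))):
        q=ray(T,u*.7,v*.7,.03); m=roi(q[0],q[1],r)&(P[...,2]>zs[0])&(P[...,2]<zs[1])
        p=P[m]
        if len(p)<4: print(name,len(p));continue
        print(name,len(p),'zmed',np.round(np.median(p[:,2]),4),'zmax',np.round(p[:,2].max(),4),'mean',np.round(p[:,:2].mean(0),4),*rect(p[:,:2]))
    q=ray(T,387*.7,338*.7,.03);m=roi(q[0],q[1],.09)&(hsv[...,0]<20)&(hsv[...,1]>90)&(P[...,2]<.012)
    print('cork',m.sum(),rect(P[m][:,:2]),np.median(P[m][:,2]))
    q=ray(T,258*.7,300*.7,.03);m=roi(q[0],q[1],.12)&(P[...,2]>.02)&(C.sum(-1)>400)&(C[...,0]>C[...,2]+20)
    n,l,st,ce=cv2.connectedComponentsWithStats(m.astype(np.uint8))
    for i in range(1,n):
        if st[i,4]>5: print('offcut',st[i,4],P[l==i].mean(0))
    # crops
for nm,c,(u0,v0,u1,v1) in(('t',T,(410,160,640,420)),('s',S,(215,180,430,360))):
    a=c['color'][int(v0*.7):int(v1*.7),int(u0*.7):int(u1*.7),::-1]; s=min(400/a.shape[1],600/a.shape[0]); 
    globals()['im'+nm]=cv2.resize(a,None,fx=s,fy=s,interpolation=cv2.INTER_CUBIC)
H=max(imt.shape[0],ims.shape[0]);f=lambda a:cv2.copyMakeBorder(a,0,H-a.shape[0],0,0,0)
cv2.imwrite('pics/crop0.png',np.hstack([f(imt),f(ims)]))
E
```

```text
top desk z 0.000251174419751532
tile 3063 zmed 0.0239 zmax 0.032 mean [0.5345 0.2806] [499.4 271.8] [215.5 183.2] 13.6
pad+block 117 zmed 0.0602 zmax 0.0652 mean [0.4714 0.0092] [470.8   7.2] [58.4 13.9] -89.4
torch 458 zmed 0.0749 zmax 0.0828 mean [ 0.4585 -0.1466] [ 459.5 -145.2] [154.4  40.8] 11.1
timer 584 zmed 0.0346 zmax 0.0405 mean [ 0.4609 -0.4036] [ 460.9 -404.8] [81.3 60.6] 79.2
styl 63 zmed 0.0734 zmax 0.0774 mean [0.6605 0.0456] [661.4  45.4] [22.  19.6] 0.5
ring 142 zmed 0.0259 zmax 0.0332 mean [0.6597 0.0459] [662.8  45.9] [45.8 45.4] -45.4
st0 57 zmed 0.0782 zmax 0.0929 mean [ 0.6467 -0.1065] [ 647.6 -106.1] [23.1 17.2] 8.3
st1 60 zmed 0.078 zmax 0.0932 mean [ 0.5965 -0.3429] [ 597.2 -342.9] [21.8 16.7] -16.0
f0 222 zmed 0.0072 zmax 0.0143 mean [ 0.6411 -0.1047] [ 642.4 -106.7] [90.8 90.1] -62.5
f1 222 zmed 0.0075 zmax 0.0163 mean [ 0.5929 -0.3378] [ 591.3 -336.5] [91.7 87.7] 36.9
pot 461 zmed 0.0587 zmax 0.0763 mean [ 0.7672 -0.1972] [ 767.2 -197.5] [67.8 67.3] -46.3
bot 69 zmed 0.0623 zmax 0.0879 mean [0.74  0.096] [741.5  97. ] [23.4 20.9] -83.5
bluest 77 zmed 0.067
[... 1011 characters left out ...]
7.1 -341.3] [21.2 18. ] -24.3
f0 314 zmed 0.0074 zmax 0.0186 mean [ 0.6447 -0.1034] [ 639.9 -105.5] [92.6 86.9] -29.8
f1 238 zmed 0.0078 zmax 0.0195 mean [ 0.594  -0.3375] [ 581.7 -340.2] [89.4 72.8] -59.4
pot 613 zmed 0.0586 zmax 0.0749 mean [ 0.7693 -0.1944] [ 767.1 -197.4] [69.7 67.1] 66.0
bot 185 zmed 0.0617 zmax 0.0901 mean [0.7448 0.1006] [744.7 100.5] [26.  22.1] -53.8
bluest 197 zmed 0.0623 zmax 0.0741 mean [ 0.7439 -0.0095] [741.2 -12.1] [23.6 22.7] -49.7
blueblk 197 zmed 0.0547 zmax 0.0618 mean [ 0.3586 -0.0127] [353.2 -16.3] [67.6 16.7] 47.4
cork 469 (array([461.2,   7.1]), array([123.4,  84.3], dtype=float32), np.float32(88.4)) 0.003164505147713159
offcut 6 [0.5264 0.3025 0.0283]
```

View pics/crop0.png

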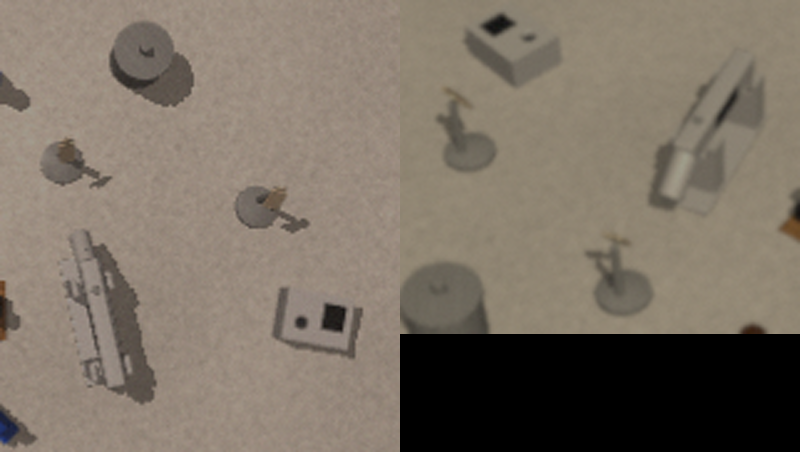

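Measured: 4 offcuts, 2 stands, and the two views agree within about 3 mm. Next I'll average frames to get the stand, torch and offcut details, and write a planner.

```bash
cat > plan.py <<'E'
# usage: plan.py x,y,z,yaw ... (mm, deg; yaw = world angle of tool y). prints shares from the current pose
import sys,numpy as np
from bench import ctrl
from scipy.spatial.transform import Rotation as R
o=ctrl.get_obs();p=np.array(o['eef_pos'])*1000;q=o['eef_rot']
M=R.from_quat([q[1],q[2],q[3],q[0]]).as_matrix();a=np.degrees(np.arctan2(M[1,1],M[0,1]))
print('now',p.round(1),'yaw %.1f'%a,'t %.1f'%o['time_s'],'q6 %.2f'%o['q'][5],'F',np.round(o['wrist_force'],1),'op %.3f g %.1f'%(o['opening'],o['grasp_force']))
for w in sys.argv[1:]:
    t=w.split(',');x=np.array([float(v) for v in t[:3]]);y=float(t[3])
    d=(y-a+90)%180-90 if len(t)<5 else y-a   # nearest half turn unless 5th field
    n=int(max(1,np.ceil(max(np.abs(x-p).max()/195,np.linalg.norm((x-p)[:2])/195,abs(d)/84))))
    for i in range(n):
        c,s=np.cos(np.radians(a)),np.sin(np.radians(a))
        ty=np.array([c,s,0]);tz=np.array([0,0,-1.]);tx=np.cross(ty,tz)
        D=(x-p)/n
        print(w,f'{i+1}/{n}',np.round([D@tx/200,D@ty/200,D@tz/200,-np.radians(d/n)/1.5],3).tolist(),'dist %.0f'%np.linalg.norm(D))
        a+=d/n if i<n-1 else 0
        if i<n-1:p=p+D;
        else: a+=d/n
        x0=x
        if i<n-1: d_=d; d=d*1.0; 
        if i<n-1: x=x; D=None; p=p; x=x; 
        if i<n-1: rem=n-1-i; x=p+(x-p) ; 
    p=x0
E
# cleaner rewrite of the loop
python3 - <<'E'
s=open('plan.py').read().split('    for i in range(n):')[0]
s+='''    D=(x-p)/n
    for i in range(n):
        c,s=np.cos(np.radians(a)),np.sin(np.radians(a))
        ty=np.array([c,s,0]);tz=np.array([0,0,-1.]);tx=np.cross(ty,tz)
        print(w,f'{i+1}/{n}',np.round([D@tx/200,D@ty/200,D@tz/200,-np.radians(d/n)/1.5],3).tolist(),'dist %.0f'%np.linalg.norm(D))
        p=p+D;a+=d/n
'''
open('plan.py','w').write(s)
E
cat > meas.py <<'E'
from h import *
from bench import ctrl
def avg(n,k=6):
    L=[ctrl.camera(n) for _ in range(k)];c=L[0]
    z=np.stack([l['range_z'] for l in L]);z=np.where(z==0,np.nan,z)
    import warnings;warnings.simplefilter('ignore')
    c['range_z']=np.nan_to_num(np.nanmedian(z,0));c['color']=np.mean([l['color'] for l in L],0).astype(np.uint8);return c
def stands(c,guess,nm=''):
    P=cloud(c);C=c['color'].astype(int)
    for g in guess:
        r=np.hypot(P[...,0]-g[0],P[...,1]-g[1])
        m=(r<.05)&(P[...,2]>.055); p=P[m]
        ft=(r<.05)&(P[...,2]>.0045)&(P[...,2]<.03)
        iv=m&(C[...,0]-C[...,2]>25)
        pi=P[iv]
        if len(pi)<6: print(nm,'nail?',len(pi));continue
        ce=pi.mean(0);u,s,v=np.linalg.svd(pi-ce);nn=v[2]*np.sign(v[2][2])
        l,_,_=cv2.connectedComponentsWithStats(ft.astype(np.uint8))[1:4] if 0 else (None,None,None)
        f=P[ft]
        print(nm,'nail n',len(pi),'c',ce.round(4),'normal',nn.round(2),'az %.1f el %.1f'%(np.degrees(np.arctan2(nn[1],nn[0])),np.degrees(np.arcsin(nn[2]))),'long',v[0].round(2),'foot',len(f),rect(f[:,:2]),f[:,:2].mean(0).round(4))
E
python3 - <<'E'
from meas import *
np.set_printoptions(precision=4,suppress=True)
T=avg('top');S=avg('scene');np.savez('top1.npz',**T);np.savez('scene1.npz',**S)
for nm,c in(('top',T),('scene',S)):
    P=cloud(c);C=c['color'].astype(int)
    print(nm,'noise desk',np.nanstd(P[(abs(P[...,0]-.55)<.03)&(abs(P[...,1]+.05)<.03)][:,2]))
    stands(c,[(.642,-.106),(.592,-.338)],nm)
    m=(np.hypot(P[...,0]-.46,P[...,1]+.145)<.12)&(P[...,2]>.0685)
    print('torch',m.sum(),rect(P[m][:,:2]),np.median(P[m][:,2]))
    Q=(P-[.5067,.2738,0]);a=np.radians(13.6)
    X=Q[...,0]*np.cos(a)+Q[...,1]*np.sin(a);Y=-Q[...,0]*np.sin(a)+Q[...,1]*np.cos(a)
    m=(X>-.1)&(X<.1)&(abs(Y)<.09)&(C[...,0]>C[...,2]+30)
    n,l,st,ce=cv2.connectedComponentsWithStats(m.astype(np.uint8))
    for i in range(1,n):
        if st[i,4]>5: print('offcut n',st[i,4],'local',X[l==i].mean()*1000,Y[l==i].mean()*1000,P[l==i].mean(0)*1000)
E
python3 plan.py 471,8,160,0.6 471,8,34,0.6
```

```text
top noise desk 0.0009965874605737074
top nail n 52 c [ 0.6472 -0.1068  0.0785] normal [-0.78 -0.19  0.6 ] az -166.5 el 36.8 long [-0.58 -0.15 -0.8 ] foot 171 (array([ 643.1, -106.7]), array([48.5, 46.1], dtype=float32), np.float32(72.6)) [ 0.6403 -0.1051]
top nail n 58 c [ 0.5969 -0.3427  0.0783] normal [-0.77  0.21  0.61] az 164.8 el 37.5 long [-0.57  0.23 -0.79] foot 186 (array([ 593.3, -339.1]), array([48.3, 43.9], dtype=float32), np.float32(12.9)) [ 0.5928 -0.3382]
torch 431 (array([ 456.9, -147.4]), array([148.4,  22.2], dtype=float32), np.float32(13.1)) 0.0752971478446478
offcut n 23 local 45.15553964342665 -25.421405148638915 [556.5671 259.7094  28.3547]
offcut n 23 local 23.073473764358592 19.386479525768813 [524.5679 298.0684  28.4705]
offcut n 23 local 4.480690815343697 -52.05041951485474 [523.2943 224.2626  28.5026]
offcut n 25 local 3.0735354221717666 -0.14122697389301683 [509.7206 274.3855  28.9916]
scene noise desk 0.0008432852932706119
scene nail n 24 c [ 0.6498 -0.1015  0.081 ] normal [-0.8  -0.29  0.54] az -160.3 el 32.3 long [-0.58  0.1  -0.81] foot 267 (array([ 644
[... 446 characters left out ...]
91736354 -49.854611607194 [523.7393 226.6294  29.7757]
offcut n 42 local 3.7998160350174413 1.0892409794394489 [510.1371 275.7522  29.4435]
offcut n 39 local 45.32575392525503 -23.51665506679039 [556.2846 261.6007  29.377 ]
offcut n 35 local 24.200537344900372 20.978790511359605 [525.289  299.8811  29.3559]
offcut n 492 local 98.59362500927945 0.17698717370263692 [602.4875 297.1555   9.4441]
now [256.7 514.5 239.3] yaw 63.5 t 0.7 q6 -0.21 F [-0.1  0.  -0.4] op 0.999 g 0.0
471,8,160,0.6 1/3 [-0.696, -0.596, 0.132, 0.244] dist 185
471,8,160,0.6 2/3 [-0.864, -0.307, 0.132, 0.244] dist 185
471,8,160,0.6 3/3 [-0.916, 0.022, 0.132, 0.244] dist 185
471,8,34,0.6 1/1 [-0.0, -0.0, 0.63, -0.0] dist 126
```

```bash
python3 -m handwheel '[[[-0.348,-0.298,0.066,0.12],[-0.696,-0.596,0.132,0.244],[-0.696,-0.596,0.132,0.244],[-0.696,-0.596,0.132,0.244],[-0.696,-0.596,0.132,0.244]]]' 50 >/dev/null
python3 -m handwheel '[[[-0.43,-0.15,0.066,0.12],[-0.864,-0.307,0.132,0.244],[-0.864,-0.307,0.132,0.244],[-0.864,-0.307,0.132,0.244],[-0.864,-0.307,0.132,0.244]]]' >/dev/null
python3 -m handwheel '[[[-0.45,0.01,0.066,0.12],[-0.916,0.022,0.132,0.244],[-0.916,0.022,0.132,0.244],[-0.916,0.022,0.132,0.244],[-0.916,0.022,0.132,0.244],[-0.916,0.022,0.132,0.244],[-0.916,0.022,0.132,0.244]]]'
python3 plan.py 471,8.5,80,0.6 471,8.5,35,0.6
```

```text
time_s: 2.82
eef_pos: [0.4707, 0.0096, 0.1603]
eef_rot: [0.0, 0.703, 0.712, 0.0]
wrist_force: [-0.2, -0.2, -0.5]
opening: 0.588
grasp_force: 0.0
now [470.7   9.6 160.3] yaw 0.7 t 2.8 q6 -0.25 F [-0.2 -0.2 -0.5] op 0.588 g 0.0
471,8.5,80,0.6 1/1 [-0.006, 0.001, 0.402, 0.001] dist 80
471,8.5,35,0.6 1/1 [0.0, 0.0, 0.225, -0.0] dist 45
```

```bash
python3 -m handwheel '[[[-0.006,0.001,0.2,0],[-0.006,0.001,0.4,0],[-0.006,0.001,0.5,0],[-0.006,0.001,0.6,0],[-0.006,0.001,0.625,0],[-0.006,0.001,0.625,0]]]' >/dev/null
python3 plan.py
python3 -m handwheel '[[[0,0,0,0],[0,0,0,0],[0,0,0,0],[0,0,0,0],[0,0,0,0],[0,0,0,0]]]' 0
python3 -m handwheel '[[[0,0,-0.05,0],[0,0,-0.15,0],[0,0,-0.3,0],[0,0,-0.3,0]]]'
python3 plan.py
```

```text
now [471.2   7.3  35.3] yaw 0.6 t 3.6 q6 -0.25 F [ 0.4  0.1 -0.2] op 0.587 g 0.0
time_s: 4.32
eef_pos: [0.472, 0.0067, 0.036]
eef_rot: [0.001, 0.704, 0.711, 0.001]
wrist_force: [0.2, 0.9, 6.4]
opening: 0.177
grasp_force: 59.8
time_s: 4.82
eef_pos: [0.4728, 0.0065, 0.0974]
eef_rot: [0.002, 0.704, 0.711, 0.001]
wrist_force: [0.0, -0.0, -2.2]
opening: 0.179
grasp_force: 58.8
now [472.8   6.5  97.4] yaw 0.6 t 4.8 q6 -0.25 F [ 0.  -0.  -2.2] op 0.179 g 58.8
```

```bash
python3 plan.py 490,80,125,4 588.1,298.7,125,13.6 588.1,298.7,68,13.6 588.1,298.7,58.5,13.6
```

```text
now [472.8   6.5  97.4] yaw 0.6 t 4.8 q6 -0.25 F [ 0.  -0.  -2.2] op 0.179 g 58.8
490,80,125,4 1/1 [0.367, 0.09, -0.138, -0.04] dist 80
588.1,298.7,125,13.6 1/2 [0.528, 0.283, 0.0, -0.056] dist 120
588.1,298.7,125,13.6 2/2 [0.503, 0.326, 0.0, -0.056] dist 120
588.1,298.7,68,13.6 1/1 [-0.0, 0.0, 0.285, -0.0] dist 57
588.1,298.7,58.5,13.6 1/1 [0.0, 0.0, 0.048, -0.0] dist 10
```

```bash
python3 -m handwheel '[[[0.09,0.02,-0.1,-0.01],[0.2,0.05,-0.138,-0.03],[0.367,0.09,-0.138,-0.04],[0.367,0.09,-0.138,-0.04]]]' >/dev/null
python3 -m handwheel '[[[0.18,0.09,0,-0.02],[0.36,0.18,0,-0.04],[0.528,0.283,0,-0.056],[0.528,0.283,0,-0.056]]]' >/dev/null
python3 -m handwheel '[[[0.18,0.11,0,-0.02],[0.36,0.22,0,-0.04],[0.503,0.326,0,-0.056],[0.503,0.326,0,-0.056],[0.503,0.326,0.1,-0.056],[0.503,0.326,0.2,-0.056],[0.503,0.326,0.27,-0.056],[0.503,0.326,0.27,-0.056],[0.503,0.326,0.27,-0.056]]]'
python3 plan.py 588.1,298.7,58.5,13.6 588.1,298.7,57,13.6 588.1,298.7,56,13.6
```

```text
time_s: 6.95
eef_pos: [0.5868, 0.2991, 0.069]
eef_rot: [0.0, 0.618, 0.786, 0.0]
wrist_force: [-0.2, 0.2, -1.3]
opening: 0.177
grasp_force: 63.0
now [586.8 299.1  69. ] yaw 13.6 t 7.0 q6 0.05 F [-0.2  0.2 -1.3] op 0.177 g 63.0
588.1,298.7,58.5,13.6 1/1 [-0.003, 0.006, 0.053, 0.0] dist 11
588.1,298.7,57,13.6 1/1 [0.0, 0.0, 0.008, -0.0] dist 2
588.1,298.7,56,13.6 1/1 [0.0, 0.0, 0.005, -0.0] dist 1
```

```bash
python3 -m handwheel '[[[0,0.004,0.03,0],[0,0.004,0.053,0],[0,0.004,0.053,0]]]'
python3 -m handwheel '[[[0,0,0.006,0],[0,0,0.006,0],[0,0,0.006,0]]]'
python3 plan.py 452.1,265.7,58,13.6
```

```text
time_s: 7.32
eef_pos: [0.5869, 0.2993, 0.0576]
eef_rot: [-0.0, 0.618, 0.786, -0.0]
wrist_force: [0.4, 0.4, -1.5]
opening: 0.177
grasp_force: 63.0
time_s: 7.7
eef_pos: [0.5874, 0.2994, 0.057]
eef_rot: [0.0, 0.618, 0.786, 0.0]
wrist_force: [0.5, 0.3, -1.6]
opening: 0.176
grasp_force: 63.4
now [587.4 299.4  57. ] yaw 13.6 t 7.7 q6 0.05 F [ 0.5  0.3 -1.6] op 0.176 g 63.4
452.1,265.7,58,13.6 1/1 [-0.004, -0.697, -0.005, 0.0] dist 139
```

```bash
python3 -m handwheel '[[[0,-0.05,0,0],[0,-0.12,0,0],[0,-0.19,0,0],[0,-0.26,0,0],[0,-0.33,0,0],[0,-0.4,0,0],[0,-0.47,0,0],[0,-0.54,0,0],[0,-0.61,0,0],[0,-0.66,0,0]]]'
python3 -m handwheel '[[[0,-0.03,0,0],[0,-0.05,0,0],[0,-0.05,0,0]]]'
python3 - <<'E'
from h import *
from bench import ctrl
a=ctrl.camera('scene');b=ctrl.camera('top')
f=lambda a,u0,v0,u1,v1:cv2.resize(a['color'][v0:v1,u0:u1,::-1],(400,400),interpolation=cv2.INTER_CUBIC)
cv2.imwrite('pics/sw1.png',np.hstack([f(a,340,200,480,340),f(b,110,165,240,295)]))
E
python3 plan.py
```

```text
time_s: 8.95
eef_pos: [0.4582, 0.2681, 0.0571]
eef_rot: [0.0, 0.618, 0.786, 0.0]
wrist_force: [1.3, 0.3, 0.8]
opening: 0.182
grasp_force: 63.4
time_s: 9.32
eef_pos: [0.4486, 0.2657, 0.0565]
eef_rot: [-0.0, 0.618, 0.786, -0.0]
wrist_force: [0.6, -0.3, -1.6]
opening: 0.174
grasp_force: 63.2
now [449.3 265.8  56.7] yaw 13.6 t 9.4 q6 0.07 F [ 0.8 -1.3 -0.5] op 0.178 g 63.2
```

View pics/sw1.png

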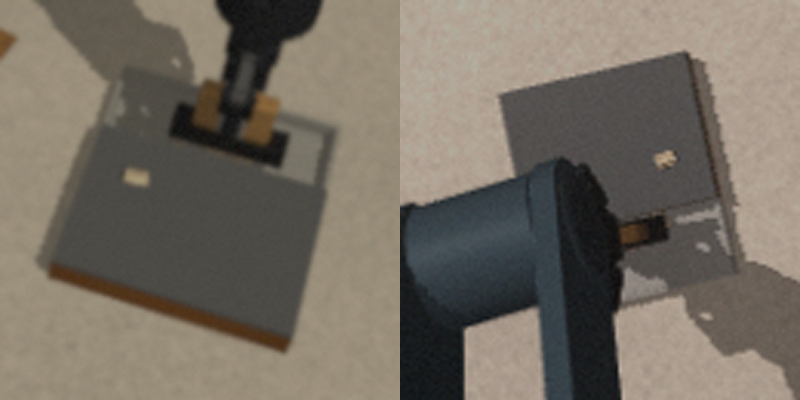

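Only the right-hand offcut is left on the tile (left view ~(136,177)). Next is the second pass.

```bash
python3 plan.py 449,266,80,13.6 566,242,80,13.6 566,242,57,13.6 464,217,57,13.6
```

```text
now [449.3 265.8  56.7] yaw 13.6 t 9.4 q6 0.07 F [ 0.8 -1.3 -0.5] op 0.178 g 63.2
449,266,80,13.6 1/1 [0.001, -0.001, -0.116, 0.0] dist 23
566,242,80,13.6 1/1 [-0.254, 0.54, 0.0, -0.0] dist 119
566,242,57,13.6 1/1 [0.0, 0.0, 0.115, -0.0] dist 23
464,217,57,13.6 1/1 [-0.002, -0.525, 0.0, -0.0] dist 105
```

```bash
python3 -m handwheel '[[[0,0,-0.08,0],[0,0,-0.12,0],[-0.08,0.18,-0.12,0],[-0.17,0.36,-0.12,0],[-0.254,0.54,-0.12,0],[-0.254,0.54,-0.12,0],[-0.254,0.54,-0.06,0],[-0.254,0.54,-0.01,0],[-0.254,0.54,-0.002,0],[-0.254,0.54,-0.002,0]]]'
python3 -m handwheel '[[[0,-0.04,0,0],[0,-0.1,0,0],[0,-0.17,0,0],[0,-0.24,0,0],[0,-0.31,0,0],[0,-0.38,0,0],[0,-0.45,0,0],[0,-0.5,0,0],[0,-0.525,0,0],[0,-0.525,0,0]]]'
python3 -m handwheel '[[[0,0,-0.1,0],[0,0,-0.25,0],[0,0,-0.35,0],[0,0,-0.35,0]]]'
python3 plan.py 472,100,127,7 472,7.3,127,0.6 472,7.3,50,0.6 472,7.3,37,0.6
```

```text
time_s: 10.68
eef_pos: [0.5645, 0.2423, 0.0569]
eef_rot: [-0.001, 0.618, 0.786, -0.001]
wrist_force: [-2.9, 0.1, 3.7]
opening: 0.179
grasp_force: 64.2
time_s: 11.92
eef_pos: [0.4641, 0.2172, 0.0574]
eef_rot: [0.0, 0.618, 0.786, 0.0]
wrist_force: [0.7, -1.1, -1.2]
opening: 0.178
grasp_force: 63.6
time_s: 12.42
eef_pos: [0.466, 0.2176, 0.129]
eef_rot: [0.001, 0.618, 0.786, 0.002]
wrist_force: [-0.1, 0.4, -1.7]
opening: 0.176
grasp_force: 63.6
now [466.  217.6 129. ] yaw 13.6 t 12.4 q6 -0.03 F [-0.1  0.4 -1.7] op 0.176 g 63.6
472,100,127,7 1/1 [-0.578, -0.109, 0.01, 0.077] dist 118
472,7.3,127,0.6 1/1 [-0.46, -0.056, 0.0, 0.074] dist 93
472,7.3,50,0.6 1/1 [0.0, 0.0, 0.385, -0.0] dist 77
472,7.3,37,0.6 1/1 [0.0, 0.0, 0.065, -0.0] dist 13
```

```bash
python3 -m handwheel '[[[-0.15,-0.03,0.01,0.02],[-0.3,-0.06,0.01,0.04],[-0.45,-0.09,0.01,0.06],[-0.578,-0.109,0.01,0.077],[-0.578,-0.109,0.01,0.077]]]' >/dev/null
python3 -m handwheel '[[[-0.15,-0.02,0,0.025],[-0.3,-0.04,0,0.05],[-0.46,-0.056,0,0.074],[-0.46,-0.056,0,0.074],[-0.46,-0.056,0.1,0.074],[-0.46,-0.056,0.2,0.074],[-0.46,-0.056,0.3,0.074],[-0.46,-0.056,0.3,0.074]]]'
python3 - <<'E'
from h import *
from bench import ctrl
for nm in('top','scene'):
    c=ctrl.camera(nm);P=cloud(c);C=c['color'].astype(int)
    Q=(P-[.5067,.2738,0]);a=np.radians(13.6)
    X=Q[...,0]*np.cos(a)+Q[...,1]*np.sin(a);Y=-Q[...,0]*np.sin(a)+Q[...,1]*np.cos(a)
    m=(X>-.13)&(X<.095)&(abs(Y)<.1)&(C[...,0]>C[...,2]+30)
    n,l,st,ce=cv2.connectedComponentsWithStats(m.astype(np.uint8))
    for i in range(1,n):
        if st[i,4]>3: print(nm,'offcut n',st[i,4],'local',(X[l==i].mean()*1000).round(),(Y[l==i].mean()*1000).round(),(P[l==i].mean(0)*1000).round())
    s=load('top0.npz') if nm=='top' else load('scene0.npz')
E
python3 plan.py 472,7.3,50,0.6 472,7.3,36.5,0.6
```

```text
time_s: 14.05
eef_pos: [0.4686, 0.0086, 0.0635]
eef_rot: [-0.002, 0.703, 0.712, -0.001]
wrist_force: [-0.1, 1.3, -1.7]
opening: 0.178
grasp_force: 63.4
top offcut n 19 local -51.0 -31.0 [464. 232.  11.]
top offcut n 26 local -64.0 -51.0 [457. 209.   7.]
top offcut n 22 local -66.0 20.0 [438. 278.   6.]
top offcut n 25 local -65.0 -1.0 [444. 257.   6.]
scene offcut n 39 local -66.0 -50.0 [455. 210.   7.]
scene offcut n 40 local -66.0 0.0 [442. 258.   8.]
scene offcut n 39 local -66.0 22.0 [437. 279.   8.]
scene offcut n 8 local -105.0 97.0 [381. 344.   1.]
scene offcut n 5 local -64.0 98.0 [422. 354.   1.]
scene offcut n 5 local -16.0 98.0 [468. 365.   1.]
scene offcut n 6 local 9.0 98.0 [493. 371.   1.]
scene offcut n 8 local 20.0 97.0 [503. 373.   1.]
scene offcut n 35 local 49.0 98.0 [531. 380.   1.]
scene offcut n 18 local 86.0 97.0 [568. 388.   0.]
now [470.3   7.9  65.3] yaw 0.7 t 14.2 q6 -0.25 F [-0.2  0.3 -1.2] op 0.180 g 63.4
472,7.3,50,0.6 1/1 [-0.003, 0.008, 0.077, 0.001] dist 15
472,7.3,36.5,0.6 1/1 [0.0, 0.0, 0.068, -0.0] dist 14
```

```bash
python3 -m handwheel '[[[-0.002,0.008,0.06,0],[-0.002,0.008,0.11,0],[-0.002,0.008,0.138,0],[-0.002,0.008,0.145,0],[-0.002,0.008,0.145,0]]]'
python3 -m handwheel '[[[0,0,0.004,0],[0,0,0.004,0]]]'
python3 plan.py
```

```text
time_s: 14.78
eef_pos: [0.472, 0.0066, 0.0363]
eef_rot: [0.0, 0.703, 0.711, 0.0]
wrist_force: [-0.6, 0.2, -1.2]
opening: 0.18
grasp_force: 63.4
time_s: 15.02
eef_pos: [0.4724, 0.0065, 0.0359]
eef_rot: [0.0, 0.703, 0.711, 0.0]
wrist_force: [-1.2, -0.6, 2.5]
opening: 0.18
grasp_force: 63.8
now [472.4   6.5  35.9] yaw 0.7 t 15.0 q6 -0.25 F [-1.2 -0.6  2.5] op 0.180 g 63.8
```

```bash
python3 -m handwheel '[[[0,0,0,0],[0,0,0,0],[0,0,0,0],[0,0,-0.1,0],[0,0,-0.3,0],[0,0,-0.5,0],[0,0,-0.5,0],[0,0,-0.5,0]]]' 50
python3 plan.py 662.5,47,135,0.6 662.5,47,48,0.6
```

```text
time_s: 16.02
eef_pos: [0.4715, 0.0068, 0.135]
eef_rot: [-0.0, 0.703, 0.711, -0.0]
wrist_force: [0.2, -0.0, -0.1]
opening: 0.584
grasp_force: 0.0
now [471.5   6.8 135. ] yaw 0.7 t 16.0 q6 -0.25 F [ 0.2 -0.  -0.1] op 0.584 g 0.0
662.5,47,135,0.6 1/2 [0.095, 0.479, -0.0, 0.0] dist 98
662.5,47,135,0.6 2/2 [0.095, 0.479, -0.0, 0.0] dist 98
662.5,47,48,0.6 1/1 [0.0, 0.0, 0.435, -0.0] dist 87
```

```bash
python3 -m handwheel '[[[0.06,0.3,0,0],[0.12,0.6,0,0],[0.19,0.958,0,0],[0.19,0.958,0,0],[0.19,0.958,0,0],[0.19,0.958,0,0]]]'
python3 - <<'E'
from meas import *
T=avg('top',3);P=cloud(T);C=T['color'].astype(int)
m=(np.hypot(P[...,0]-.471,P[...,1]-.008)<.08)&(P[...,2]>.045)&(P[...,2]<.07)
print('block ridge',m.sum(),rect(P[m][:,:2]),np.median(P[m][:,2]))
S=avg('scene',3);P=cloud(S)
m=(np.hypot(P[...,0]-.6635,P[...,1]-.048)<.03)&(P[...,2]>.055)&(P[...,2]<.09)
print('stylus scene',m.sum(),rect(P[m][:,:2]),P[m][:,2].max())
E
python3 plan.py 662.5,47,90,0.6 662.5,47,48,0.6
```

```text
time_s: 16.77
eef_pos: [0.6614, 0.0467, 0.1346]
eef_rot: [-0.001, 0.703, 0.711, -0.001]
wrist_force: [-0.9, -0.2, 0.3]
opening: 0.585
grasp_force: 0.0
block ridge 89 (array([473.7,   3. ]), array([50. , 13.9], dtype=float32), np.float32(-89.5)) 0.0604155851007786
stylus scene 132 (array([662.8,  47.3]), array([21.7, 21.1], dtype=float32), np.float32(36.0)) 0.07624430295798179
now [662.8  46.7 136.1] yaw 0.6 t 17.1 q6 -0.12 F [-0.8 -0.4 -0.2] op 0.584 g 0.0
662.5,47,90,0.6 1/1 [0.002, -0.002, 0.231, 0.001] dist 46
662.5,47,48,0.6 1/1 [0.0, 0.0, 0.21, -0.0] dist 42
```

```bash
python3 -m handwheel '[[[0,0,0.15,0],[0,0,0.3,0],[0,0,0.4,0],[0,0,0.44,0],[0,0,0.44,0],[0,0,0.44,0]]]'
python3 -m handwheel '[[[0,0,0,0],[0,0,0,0],[0,0,0,0],[0,0,0,0],[0,0,0,0]]]' 0
python3 -m handwheel '[[[0,0,-0.05,0],[0,0,-0.12,0],[0,0,-0.25,0],[0,0,-0.4,0],[0,0,-0.4,0]]]'
python3 plan.py 560,-170,130,0.6 456.5,-385.5,130,0.6
```

```text
time_s: 17.82
eef_pos: [0.664, 0.0468, 0.0488]
eef_rot: [0.001, 0.703, 0.711, 0.001]
wrist_force: [-0.3, 0.0, -0.0]
opening: 0.585
grasp_force: 0.0
time_s: 18.45
eef_pos: [0.6639, 0.0468, 0.0487]
eef_rot: [0.001, 0.703, 0.711, 0.001]
wrist_force: [-0.1, 1.0, 5.3]
opening: 0.263
grasp_force: 58.8
time_s: 19.08
eef_pos: [0.6654, 0.0467, 0.1314]
eef_rot: [0.003, 0.703, 0.711, 0.002]
wrist_force: [-0.0, -0.1, -0.6]
opening: 0.268
grasp_force: 58.8
now [665.4  46.7 131.4] yaw 0.7 t 19.1 q6 -0.12 F [-0.  -0.1 -0.6] op 0.268 g 58.8
560,-170,130,0.6 1/2 [-0.539, -0.27, 0.004, 0.0] dist 120
560,-170,130,0.6 2/2 [-0.539, -0.269, 0.004, 0.0] dist 120
456.5,-385.5,130,0.6 1/2 [-0.536, -0.264, 0.0, -0.0] dist 120
456.5,-385.5,130,0.6 2/2 [-0.536, -0.264, 0.0, -0.0] dist 120
```

```bash
python3 -m handwheel '[[[0,0,-0.15,0],[-0.2,-0.1,-0.2,0],[-0.4,-0.2,-0.2,0],[-0.6,-0.3,-0.2,0],[-0.8,-0.4,-0.2,0],[-0.99,-0.5,-0.2,0],[-0.99,-0.5,-0.2,0]]]'  >/dev/null
python3 - <<'E'
from h import *
for nm in('top1.npz','scene1.npz'):
    c=load(nm);P=cloud(c);C=c['color'].astype(int).sum(-1)
    m=(np.hypot(P[...,0]-.461,P[...,1]+.4035)<.035)&(P[...,2]>.02)
    d=m&(C<np.median(C[m])*.72)
    n,l,st,ce=cv2.connectedComponentsWithStats(d.astype(np.uint8))
    for i in range(1,n):
        if st[i,4]>3: print(nm,st[i,4],(P[l==i].mean(0)*1000).round(1),ray(c,*ce[i],.032).round(4))
E
python3 plan.py 456.5,-385.5,130,0.6
```

```text
top1.npz 98 [ 462.  -422.5   35.1] [ 0.462  -0.4236  0.032 ]
top1.npz 21 [ 457.3 -386.4   30.2] [ 0.4573 -0.3858  0.032 ]
scene1.npz 66 [ 461.4 -422.    36.1] [ 0.458  -0.4259  0.032 ]
scene1.npz 22 [ 490.1 -409.6   25.2] [ 0.4955 -0.4031  0.032 ]
now [ 563.7 -154.5  166.5] yaw 0.4 t 19.9 q6 -0.48 F [-0.   0.5 -0.3] op 0.265 g 58.9
456.5,-385.5,130,0.6 1/2 [-0.575, -0.272, 0.091, -0.001] dist 129
456.5,-385.5,130,0.6 2/2 [-0.575, -0.273, 0.091, -0.001] dist 129
```

```bash
python3 -m handwheel '[[[-0.2,-0.1,0,0],[-0.4,-0.2,0,0],[-0.6,-0.28,0,0],[-0.8,-0.38,0.05,0],[-0.98,-0.464,0.1,0],[-0.98,-0.464,0.1,0]]]'  >/dev/null
python3 plan.py 457,-385.5,100,0.6
```

```text
now [ 473.6 -350.3  145.9] yaw 0.5 t 20.7 q6 -0.85 F [-0.5  0.1 -0.9] op 0.260 g 59.0
457,-385.5,100,0.6 1/1 [-0.175, -0.084, 0.229, -0.001] dist 60
```

```bash
python3 -m handwheel '[[[-0.1,-0.05,0,0],[-0.175,-0.084,0.1,0],[-0.175,-0.084,0.2,0],[-0.175,-0.084,0.229,0],[-0.175,-0.084,0.229,0],[-0.175,-0.084,0.229,0]]]'  >/dev/null
python3 - <<'E'
from meas import *
a=avg('scene',2);b=avg('top',2)
for nm,c in(('s',a),('t',b)):
    P=cloud(c);C=c['color'].astype(int)
    m=(np.hypot(P[...,0]-.457,P[...,1]+.3855)<.026)&(P[...,2]>.045)&(P[...,2]<.11)&(C.sum(-1)>120)
    for z0 in(.07,.09):
        k=m&(P[...,2]>z0-.02)&(P[...,2]<z0);print(nm,z0,k.sum(),P[k].mean(0).round(4) if k.sum() else '')
f=lambda a,u0,v0,u1,v1:cv2.resize(a['color'][v0:v1,u0:u1,::-1],(400,400),interpolation=cv2.INTER_CUBIC)
cv2.imwrite('pics/tm.png',np.hstack([f(a,150,90,240,180),f(b,370,195,460,285)]))
E
python3 plan.py 457,-385.5,83,0.6
```

```text
s 0.07 6 [ 0.4602 -0.3844  0.0612]
s 0.09 81 [ 0.4643 -0.3792  0.0824]
t 0.07 1 [ 0.4725 -0.3808  0.0568]
t 0.09 42 [ 0.4589 -0.3746  0.0816]
now [ 458.8 -384.7  102.4] yaw 0.7 t 21.6 q6 -0.91 F [ 0.4 -0.6 -1.2] op 0.259 g 59.0
457,-385.5,83,0.6 1/1 [-0.004, -0.009, 0.097, 0.001] dist 19
```

View pics/tm.png

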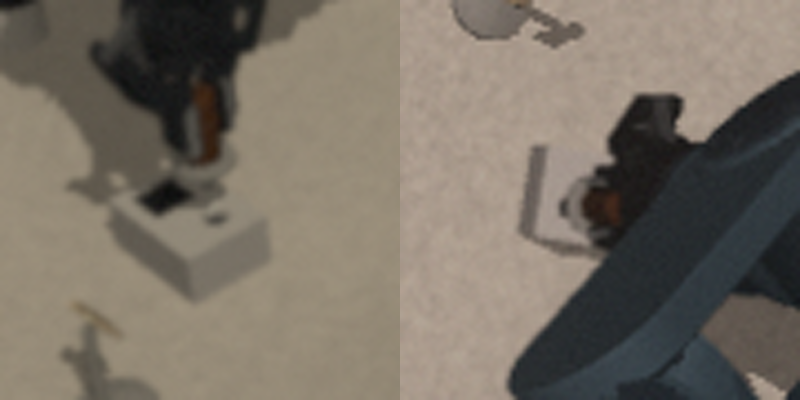

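Run:
```python
from h import *
from bench import ctrl
S=load('scene1.npz');T=load('top1.npz')
for c,nm in((S,'scene'),(T,'top')):
    C=c['color'].astype(int).sum(-1).astype(float)
    u,v=((198,139) if nm=='scene' else (409,241))
    w=C[v-6:v+7,u-6:u+7]; print(nm,(w/3).round().astype(int)[::1]) if 0 else None
    d=np.clip(np.median(w)*.85-w,0,None);vv,uu=np.mgrid[v-6:v+7,u-6:u+7]
    cu,cv_=(d*uu).sum()/d.sum(),(d*vv).sum()/d.sum()
    print(nm,cu,cv_,ray(c,cu,cv_,.032).round(4),ray(c,cu,cv_,.030).round(4))
# project believed flange centre (z=.078) and tip now
o=ctrl.get_obs();p=o['eef_pos']
for c,nm in((S,'scene'),(T,'top')):
    W=np.linalg.inv(c['pose']);
    for n,z in(('flange',p[2]-.0227),('tip',p[2]-.0447),('knobtop',p[2]+.0253)):
        X=W@[p[0],p[1],z,1]
        im,_=cv2.projectPoints(X[:3].reshape(1,1,3),np.zeros(3),np.zeros(3),c['K'],c['distortion']);print(nm,n,im.ravel().round(1), 'crop',((im.ravel()-([150,90] if nm=='scene' else [370,195]))*400/90).round())
```

```text
scene 196.27255861891265 137.16093790260243 [ 0.4526 -0.3949  0.032 ] [ 0.4509 -0.3967  0.03  ]
top 407.82234109144713 241.32703579354688 [ 0.4569 -0.3857  0.032 ] [ 0.4569 -0.3864  0.03  ]
scene flange [195.5 125.7] crop [202. 159.]
scene tip [196.4 132.2] crop [206. 188.]
scene knobtop [193.3 110.8] crop [193.  92.]
top flange [413.2 241. ] crop [192. 205.]
top tip [410.5 240.9] crop [180. 204.]
top knobtop [419.5 241.5] crop [220. 206.]
```

```bash
python3 -m handwheel '[[[-0.004,-0.01,0.05,0],[-0.004,-0.01,0.09,0],[-0.004,-0.01,0.097,0],[-0.004,-0.01,0.097,0],[-0.004,-0.01,0.097,0]]]'  >/dev/null
python3 plan.py 456.8,-385.6,76.5,0.6
```

```text
now [ 456.6 -385.5   82.5] yaw 0.7 t 22.3 q6 -0.91 F [-0.1 -0.1 -0.6] op 0.263 g 59.0
456.8,-385.6,76.5,0.6 1/1 [-0.0, 0.001, 0.03, 0.001] dist 6
```

```bash
python3 -m handwheel '[[[0,0,0.015,0],[0,0,0.03,0],[0,0,0.03,0]]]'|grep -E 'pos|force'
python3 -m handwheel '[[[0,0,0.01,0],[0,0,0.01,0]]]'|grep -E 'pos|force'
python3 -m handwheel '[[[0,0,0.01,0],[0,0,0.01,0]]]'|grep -E 'pos|force'
```

```text
eef_pos: [0.4563, -0.3851, 0.0759]
wrist_force: [0.5, 0.1, 0.2]
grasp_force: 59.0
eef_pos: [0.4566, -0.3855, 0.0745]
wrist_force: [-0.3, 0.5, 1.1]
grasp_force: 59.0
eef_pos: [0.4566, -0.3855, 0.0725]
wrist_force: [0.3, 0.5, 3.5]
grasp_force: 59.0
```

```bash
python3 -m handwheel '[[[0,0,0.01,0],[0,0,0.015,0],[0,0,0.015,0]]]'|grep -E 'pos|force'
python3 -m handwheel '[[[0,0,0.008,0],[0,0,0.008,0],[0,0,0.008,0]]]'|grep -E 'pos|force'
```

```text
eef_pos: [0.4567, -0.3857, 0.0704]
wrist_force: [-3.4, 2.6, 9.4]
grasp_force: 59.9
eef_pos: [0.4569, -0.386, 0.0701]
wrist_force: [-4.6, 4.5, 18.7]
grasp_force: 60.9
```

```bash
python3 -m handwheel '[[[0,0,-0.03,0],[0,0,-0.1,0],[0,0,-0.25,0],[0,0,-0.45,0],[0,0,-0.5,0],[0,0,-0.5,0]]]'|grep -E 'pos|force'
python3 plan.py 560,-170,170,0.6 664,46.8,170,0.6
```

```text
eef_pos: [0.4566, -0.3854, 0.1679]
wrist_force: [0.8, -0.4, -1.1]
grasp_force: 58.8
now [ 456.6 -385.4  167.9] yaw 0.7 t 24.6 q6 -0.91 F [ 0.8 -0.4 -1.1] op 0.264 g 58.8
560,-170,170,0.6 1/2 [0.536, 0.265, -0.005, 0.0] dist 119
560,-170,170,0.6 2/2 [0.536, 0.264, -0.005, 0.0] dist 119
664,46.8,170,0.6 1/2 [0.539, 0.266, 0.0, -0.0] dist 120
664,46.8,170,0.6 2/2 [0.539, 0.266, 0.0, -0.0] dist 120
```

```bash
python3 -m handwheel '[[[0.15,0.07,0,0],[0.35,0.17,0,0],[0.55,0.27,0,0],[0.75,0.37,0,0],[0.95,0.47,0,0],[0.97,0.48,0,0]]]'>/dev/null
python3 -m handwheel '[[[0.15,0.07,0,0],[0.35,0.17,0,0],[0.55,0.27,0,0],[0.75,0.37,0,0],[0.95,0.47,0,0],[0.97,0.48,0,0],[0.97,0.48,0,0]]]'>/dev/null
python3 plan.py 664,46.8,170,0.6 664,46.8,80,0.6
```

```text
now [643.2   4.2 166.2] yaw 0.7 t 26.3 q6 -0.19 F [ 0.2 -0.8 -1.5] op 0.265 g 58.9
664,46.8,170,0.6 1/1 [0.212, 0.107, -0.019, 0.001] dist 48
664,46.8,80,0.6 1/1 [0.0, 0.0, 0.45, -0.0] dist 90
```

```bash
python3 -m handwheel '[[[0.1,0.05,0,0],[0.212,0.107,0,0],[0.212,0.107,0.1,0],[0.212,0.107,0.2,0],[0.212,0.107,0.3,0],[0.212,0.107,0.41,0],[0.212,0.107,0.41,0],[0.212,0.107,0.41,0]]]'>/dev/null
python3 plan.py 664,46.8,67,0.6 664,46.8,48.8,.6
```

```text
now [665.2  47.3  86. ] yaw 0.6 t 27.3 q6 -0.12 F [-1.  -0.6 -0.3] op 0.268 g 58.9
664,46.8,67,0.6 1/1 [-0.002, -0.006, 0.095, 0.001] dist 19
664,46.8,48.8,.6 1/1 [0.0, 0.0, 0.091, -0.0] dist 18
```

```bash
python3 -m handwheel '[[[-0.002,-0.006,0.05,0],[-0.002,-0.006,0.075,0],[-0.002,-0.006,0.075,0],[-0.002,-0.006,0.075,0]]]'|grep pos
python3 -m handwheel '[[[0,0,0.03,0],[0,0,0.06,0],[0,0,0.09,0],[0,0,0.1,0],[0,0,0.1,0]]]'|grep -E 'pos|force'
python3 plan.py 664,46.8,48.8,.6
```

```text
eef_pos: [0.6639, 0.0471, 0.0709]
eef_pos: [0.6635, 0.0471, 0.0504]
wrist_force: [-0.3, 0.2, -1.9]
grasp_force: 58.9
now [663.5  47.1  50.4] yaw 0.7 t 28.4 q6 -0.12 F [-0.3  0.2 -1.9] op 0.263 g 58.9
664,46.8,48.8,.6 1/1 [-0.002, 0.002, 0.008, 0.001] dist 2
```

```bash
python3 -m handwheel '[[[0,0,0.007,0],[0,0,0.009,0],[0,0,0.009,0]]]'|grep -E 'pos|force'
python3 -m handwheel '[[[0,0,0,0],[0,0,0,0],[0,0,0,0],[0,0,-0.1,0],[0,0,-0.3,0],[0,0,-0.55,0],[0,0,-0.6,0],[0,0,-0.6,0]]]' 50|grep -E 'pos|force'
python3 plan.py 560,0,170,-30 465,-145,150,-76.8
```

```text
eef_pos: [0.6637, 0.0471, 0.049]
wrist_force: [0.0, 0.6, -1.5]
grasp_force: 58.9
eef_pos: [0.6644, 0.047, 0.1709]
wrist_force: [-1.0, 0.6, 0.0]
grasp_force: 0.0
now [664.4  47.  170.9] yaw 0.7 t 29.8 q6 -0.12 F [-1.   0.6  0. ] op 0.586 g 0.0
560,0,170,-30 1/1 [-0.229, -0.525, 0.004, 0.357] dist 115
465,-145,150,-76.8 1/1 [-0.865, -0.049, 0.1, 0.545] dist 174
```

```bash
python3 -m handwheel '[[[-0.1,-0.2,0,0.1],[-0.229,-0.4,0,0.22],[-0.229,-0.525,0,0.357],[-0.229,-0.525,0,0.357]]]' 45 >/dev/null
python3 -m handwheel '[[[-0.3,-0.02,0,0.12],[-0.6,-0.03,0,0.24],[-0.865,-0.049,0.1,0.36],[-0.865,-0.049,0.1,0.48],[-0.865,-0.049,0.1,0.545],[-0.865,-0.049,0.1,0.545],[-0.865,-0.049,0.1,0.545]]]' >/dev/null
python3 - <<'E'
from meas import *
S=avg('scene',2);P=cloud(S)
m=(np.hypot(P[...,0]-.6635,P[...,1]-.048)<.03)&(P[...,2]>.055)&(P[...,2]<.09)
print('stylus scene',m.sum(),rect(P[m][:,:2]),P[m][:,2].max())
f=lambda a,u0,v0,u1,v1:cv2.resize(a['color'][v0:v1,u0:u1,::-1],(800,600),interpolation=cv2.INTER_CUBIC)
cv2.imwrite('pics/tq.png',f(S,200,110,480,320))
E
python3 plan.py 467.6,-144,100,-76.8 467.6,-144,52,-76.8
```

```text
stylus scene 137 (array([664. ,  47.1]), array([22.8, 22.7], dtype=float32), np.float32(3.2)) 0.0764134215486324
now [ 464.4 -144.5  148.7] yaw -76.7 t 31.2 q6 0.79 F [ 0.2  0.4 -0.1] op 0.530 g 0.0
467.6,-144,100,-76.8 1/1 [0.016, 0.001, 0.244, 0.001] dist 49
467.6,-144,52,-76.8 1/1 [0.0, 0.0, 0.24, -0.0] dist 48
```

View pics/tq.png

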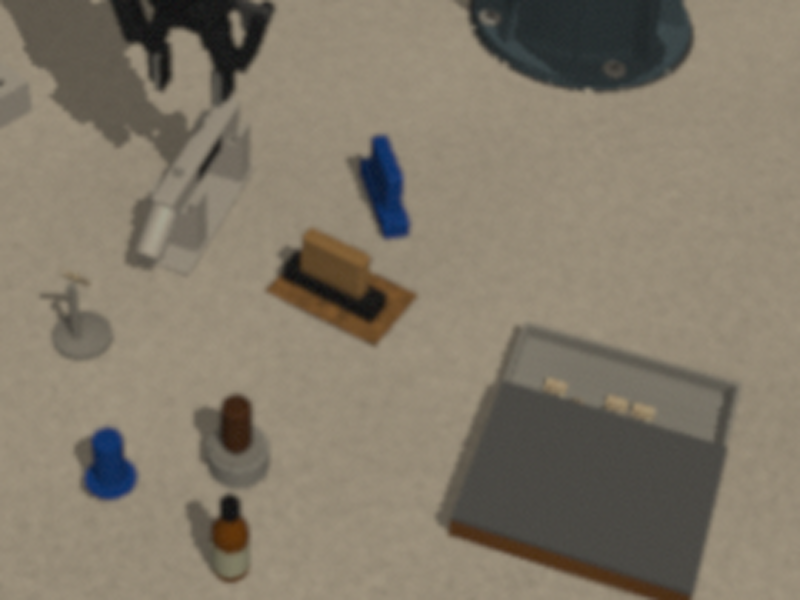

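The stylus stands in its holder at (235,440), the block is on its pad at (335,275), and the offcuts are in the trough around (600,400). Grasping the torch next.

```bash
python3 -m handwheel '[[[0.016,0,0.1,0],[0.016,0,0.25,0],[0.016,0,0.38,0],[0.016,0,0.46,0],[0.016,0,0.484,0],[0.016,0,0.484,0],[0.016,0,0.484,0]]]'|grep -E 'pos|force'
python3 -m handwheel '[[[0,0,0,0],[0,0,0,0],[0,0,0,0],[0,0,0,0],[0,0,0,0]]]' 0
python3 plan.py
python3 -m handwheel '[[[0,0,-0.05,0],[0,0,-0.15,0],[0,0,-0.3,0],[0,0,-0.5,0],[0,0,-0.5,0]]]'
python3 plan.py
```

```text
eef_pos: [0.468, -0.1445, 0.053]
wrist_force: [-0.3, 0.5, 1.3]
grasp_force: 0.0
time_s: 32.75
eef_pos: [0.468, -0.1445, 0.053]
eef_rot: [0.001, 0.993, 0.114, 0.001]
wrist_force: [-0.5, -0.1, 6.3]
opening: 0.248
grasp_force: 59.3
now [ 468.  -144.5   53. ] yaw -76.9 t 32.8 q6 0.80 F [-0.5 -0.1  6.3] op 0.248 g 59.3
time_s: 33.38
eef_pos: [0.4693, -0.1452, 0.1556]
eef_rot: [0.002, 0.993, 0.114, 0.003]
wrist_force: [0.4, 0.5, -1.3]
opening: 0.247
grasp_force: 58.7
now [ 469.3 -145.2  155.6] yaw -76.9 t 33.4 q6 0.80 F [ 0.4  0.5 -1.3] op 0.247 g 58.7
```

```bash
cat > st.py <<'E'
from meas import *
import sys
np.set_printoptions(precision=4,suppress=True)
g=[tuple(map(float,a.split(','))) for a in sys.argv[1:]]
o=ctrl.get_obs();p=np.array(o['eef_pos']);q=o['eef_rot']
from scipy.spatial.transform import Rotation as R
M=R.from_quat([q[1],q[2],q[3],q[0]]).as_matrix();a=np.arctan2(M[1,1],M[0,1])+np.pi/2
for nm in('top','scene'):
    c=avg(nm,5);stands(c,g,nm)
    P=cloud(c);C=c['color'].astype(int);Q=P-p
    X=Q[...,0]*np.cos(a)+Q[...,1]*np.sin(a);Y=-Q[...,0]*np.sin(a)+Q[...,1]*np.cos(a)
    m=(X>.03)&(X<.12)&(abs(Y)<.03)&(Q[...,2]>-.05)&(Q[...,2]<.05)&(C.sum(-1)>200)
    if m.sum()<20: continue
    print(nm,'torch front n',m.sum(),'Xmax %.1f'%(np.percentile(X[m],99)*1000),'Ymean %.1f'%(Y[m].mean()*1000))
    h=m&(X<.055);print('  handle top z rel TCP %.1f'%(np.percentile(Q[h][:,2],80)*1000 if h.sum()>5 else -1),'slope deg', np.degrees(np.polyfit(X[h],Y[h],1)[0]).round(1) if h.sum()>5 else '')
E
python3 st.py .643,-.106 .593,-.339
```

```text
top nail n 52 c [ 0.6357 -0.1324  0.0784] normal [-0.79 -0.14  0.59] az -169.7 el 36.3 long [-0.58 -0.11 -0.81] foot 156 (array([ 639.9, -110.5]), array([87.5, 45.2], dtype=float32), np.float32(71.3)) [ 0.63   -0.1289]
top nail n 58 c [ 0.5969 -0.3427  0.0781] normal [-0.79  0.21  0.57] az 165.0 el 35.0 long [-0.54  0.2  -0.82] foot 182 (array([ 594.5, -340.4]), array([45.6, 44.9], dtype=float32), np.float32(-89.6)) [ 0.5928 -0.3384]
top torch front n 133 Xmax 92.4 Ymean 5.0
  handle top z rel TCP 18.0 slope deg -14.8
scene nail n 24 c [ 0.6388 -0.128   0.0819] normal [-0.81 -0.2   0.55] az -166.1 el 33.1 long [-0.58  0.19 -0.79] foot 244 (array([ 633.1, -130.6]), array([48.3, 45. ], dtype=float32), np.float32(-24.2)) [ 0.6348 -0.1293]
scene nail n 32 c [ 0.5986 -0.3397  0.0793] normal [-0.74  0.31  0.59] az 157.4 el 36.5 long [ 0.55 -0.23  0.8 ] foot 215 (array([ 593.4, -340.5]), array([49.2, 48.8], dtype=float32), np.float32(70.3)) [ 0.5957 -0.338 ]
scene torch front n 334 Xmax 90.9 Ymean 7.0
  handle top z rel TCP 18.3 slope deg -0.1
```

Stand 0 has been knocked about 27 mm aside. The torch offsets in hand look odd, so I'll check with an overlay.

```bash
cat > ov.py <<'E'
from meas import *
import sys
from scipy.spatial.transform import Rotation as R
o=ctrl.get_obs();p=np.array(o['eef_pos']);q=o['eef_rot']
M=R.from_quat([q[1],q[2],q[3],q[0]]).as_matrix()
a=np.arctan2(M[1,1],M[0,1])+np.pi/2
G=float(sys.argv[2]) if len(sys.argv)>2 else 5
Rt=np.array([[np.cos(a),-np.sin(a),0],[np.sin(a),np.cos(a),0],[0,0,1]])
org=p-Rt@np.array([G,0,3])/1000
def w(x,y,z): return org+Rt@np.array([x,y,z])/1000
out=[]
for nm in('scene','top'):
    c=avg(nm,2);W=np.linalg.inv(c['pose'])
    pr=lambda X:cv2.projectPoints((W@[*X,1])[:3].reshape(1,1,3),np.zeros(3),np.zeros(3),c['K'],c['distortion'])[0].ravel()
    ce=pr(w(60,0,0));u0,v0=(ce-35).astype(int).clip(0)
    im=cv2.resize(c['color'][v0:v0+70,u0:u0+70,::-1],(400,400),interpolation=cv2.INTER_CUBIC);k=400/70
    T=lambda X:tuple(((pr(X)-[u0,v0]+.5)*k).astype(int).tolist())
    for s in(-11,11): cv2.line(im,T(w(-80,s,26)),T(w(65,s,26)),(0,255,0),1)
    cv2.circle(im,T(w(93.3,0,-12.7)),4,(0,0,255),1);cv2.circle(im,T(w(126,0,-35.7)),4,(255,0,255),1)
    out.append(im)
cv2.imwrite(f'pics/{sys.argv[1]}.png',np.hstack(out))
E
python3 ov.py ov1
```

```text
(no output)
```

View pics/ov1.png

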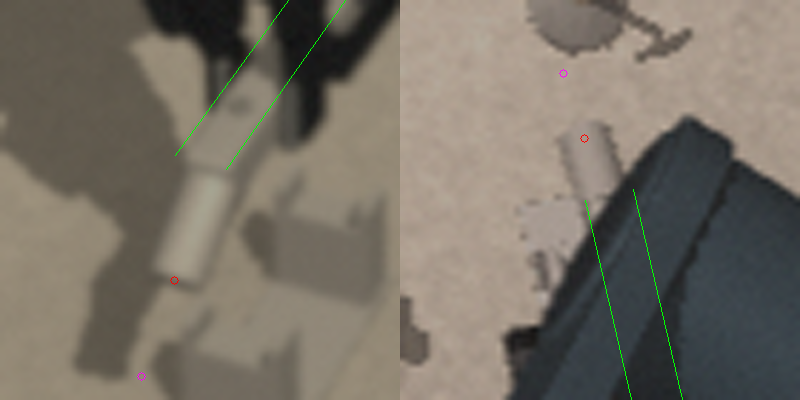

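Overlay matches: the red predicted lens (174,280)/(585,138) sits on the head's end in both views, so the grasp is as assumed. Next I'll refine the stand poses with a model fit of the nail faces.

```bash
cat > fit.py <<'E'
from meas import *
import sys
from scipy.optimize import minimize
def fit(c,g,yaw,nm):
    W=np.linalg.inv(c['pose'])
    C=cv2.GaussianBlur(c['color'].astype(np.float32),(0,0),.5);w=C[...,0]-C[...,2]
    def pr(X):
        X=np.c_[X,np.ones(len(X))]@W.T
        return cv2.projectPoints(X[:,:3].reshape(-1,1,3),np.zeros(3),np.zeros(3),c['K'],c['distortion'])[0].reshape(-1,2)
    ce=pr(np.array([[g[0],g[1],.078]]))[0].round().astype(int);N=13
    u0,v0=ce-N;k=16
    tgt=w[v0:v0+2*N+1,u0:u0+2*N+1]
    def cost(t,full=False):
        x,y,a=t[0]/1000,t[1]/1000,np.radians(t[2])
        ex=np.array([np.cos(a),np.sin(a),0]);ey=np.array([-np.sin(a),np.cos(a),0]);l=.574*ex+np.array([0,0,.819])
        c0=np.array([x,y,.075])
        q=np.array([c0+i*.009*ey+j*.015*l for i,j in((1,1),(1,-1),(-1,-1),(-1,1))])
        uv=(pr(q)-[u0,v0]+.5)*k-.5
        im=np.zeros(((2*N+1)*k,)*2,np.uint8);cv2.fillConvexPoly(im,(uv*16).round().astype(np.int32),255,shift=4)
        m=cv2.GaussianBlur(cv2.resize(im,(2*N+1,)*2,interpolation=cv2.INTER_AREA).astype(np.float32)/255,(0,0),.7)
        A=np.c_[m.ravel(),np.ones(m.size)];s,r,_,_=np.linalg.lstsq(A,tgt.ravel(),rcond=None)
        return float(r[0])/m.size
    best=min((minimize(cost,[g[0]*1000,g[1]*1000,yaw+d],method='Nelder-Mead',options=dict(initial_simplex=np.array([[g[0]*1000,g[1]*1000,yaw+d]]*4)+np.vstack([np.zeros(3),np.diag([4,4,8])]))) for d in(-8,0,8)),key=lambda r:r.fun)
    print(nm,'axis',best.x[:2].round(1),'yaw %.1f'%best.x[2],'cost %.1f'%best.fun,'scan',[(d,round(minimize(lambda t:cost([t[0],t[1],best.x[2]+d]),best.x[:2],method='Nelder-Mead',options=dict(maxiter=40)).fun,1)) for d in(-10,-5,5,10)])
if __name__=='__main__':
    c=avg('top',6)
    for a in sys.argv[1:]:
        x,y,w=map(float,a.split(','));fit(c,(x,y),w,'top')
    stands(c,[tuple(map(float,a.split(',')[:2])) for a in sys.argv[1:]],'top')
E
python3 fit.py .633,-.132,11 .594,-.341,-18
python3 - <<'E'
from fit import *
c=load('top1.npz');fit(c,(.6436,-.106),14,'old0');fit(c,(.594,-.341),-18,'old1')
E
```

```text
Traceback (most recent call last):
  File "fit.py", line 28, in <module>
    x,y,w=map(float,a.split(','));fit(c,(x,y),w,'top')
                                  ~~~^^^^^^^^^^^^^^^^^
  File "fit.py", line 24, in fit
    print(nm,'axis',best.x[:2].round(1),'yaw %.1f'%best.x[2],'cost %.1f'%best.fun,'scan',[(d,round(minimize(lambda t:cost([t[0],t[1],best.x[2]+d]),best.x[:2],method='Nelder-Mead',options=dict(maxiter=40)).fun,1)) for d in(-10,-5,5,10)])
                                                                                                   ~~~~~~~~^^^^^^^^^^^^^^^^^^^^^^^^^^^^^^^^^^^^^^^^^^^^^^^^^^^^^^^^^^^^^^^^^^^^^^^^^^^^^^^^^^^^^^^^^^^^^^^^^
  File "fit.py", line 24, in <lambda>
    print(nm,'axis',best.x[:2].round(1),'yaw %.1f'%best.x[2],'cost %.1f'%best.fun,'scan',[(d,round(minimize(lambda t:cost([t[0],t[1],best.x[2]+d]),best.x[:2],method='Nelder-Mead',options=dict(maxiter=40)).fun,1)) for d in(-10,-5,5,10)])
                                                                                                                     ~~~~^^^^^^^^^^^^^^^^^^^^^^^^^
  File "fit.py", lin
[... 503 characters left out ...]
                           ~~~~~~~~^^^^^^^^^^^^^^^^^^^^^^^^^^^^^^^^^^^^^^^^^^^^^^^^^^^^^^^^^^^^^^^^^^^^^^^^^^^^^^^^^^^^^^^^^^^^^^^^^
  File "fit.py", line 24, in <lambda>
    print(nm,'axis',best.x[:2].round(1),'yaw %.1f'%best.x[2],'cost %.1f'%best.fun,'scan',[(d,round(minimize(lambda t:cost([t[0],t[1],best.x[2]+d]),best.x[:2],method='Nelder-Mead',options=dict(maxiter=40)).fun,1)) for d in(-10,-5,5,10)])
                                                                                                                     ~~~~^^^^^^^^^^^^^^^^^^^^^^^^^
  File "fit.py", line 22, in cost
    return float(r[0])/m.size
                 ~^^^
IndexError: index 0 is out of bounds for axis 0 with size 0
```

```bash
sed -i "s/return float(r\[0\])\/m.size/return float(((A@s-tgt.ravel())**2).mean())/; s/round(minimize(lambda t.*).fun,1)) for d in(-10,-5,5,10)\]/round(cost([best.x[0],best.x[1],best.x[2]+d]),1)) for d in(-10,-5,5,10)]/" fit.py
python3 fit.py .633,-.132,11 .594,-.341,-18
python3 - <<'E'
from fit import *
c=load('top1.npz');fit(c,(.6436,-.106),14,'old0');fit(c,(.594,-.341),-18,'old1')
E
```

```text
top axis [ 641.5 -134.3] yaw 10.3 cost 27.9 scan [(-10, 27.9), (-5, 27.9), (5, 27.9), (10, 27.9)]
top axis [ 598.8 -344.6] yaw -4.2 cost 29.3 scan [(-10, 29.5), (-5, 29.4), (5, 29.3), (10, 29.5)]
top nail n 52 c [ 0.6357 -0.1323  0.0786] normal [-0.77 -0.16  0.62] az -168.0 el 38.2 long [-0.61 -0.12 -0.79] foot 172 (array([ 631.5, -133.4]), array([48.7, 45.8], dtype=float32), np.float32(72.5)) [ 0.6294 -0.1314]
top nail n 58 c [ 0.5969 -0.3428  0.078 ] normal [-0.76  0.24  0.61] az 162.5 el 37.4 long [-0.56  0.24 -0.79] foot 187 (array([ 593.3, -339.3]), array([48.3, 43.4], dtype=float32), np.float32(13.3)) [ 0.5926 -0.3383]
old0 axis [ 657.1 -107. ] yaw 32.0 cost 25.7 scan [(-10, 25.7), (-5, 25.7), (5, 25.7), (10, 25.7)]
old1 axis [ 598.9 -344.9] yaw -4.2 cost 25.9 scan [(-10, 26.0), (-5, 25.9), (5, 25.9), (10, 26.0)]
```

```bash
python3 plan.py 513.8,-156.1,113.6,-78.5
```

```text
now [ 467.3 -144.1  152.1] yaw -76.9 t 34.7 q6 0.80 F [-0.4 -0.6 -2.1] op 0.247 g 58.7
513.8,-156.1,113.6,-78.5 1/1 [0.213, 0.111, 0.192, 0.019] dist 62
```

```bash
python3 -m handwheel '[[[0.05,0.03,0.03,0.01],[0.1,0.06,0.08,0.019],[0.15,0.08,0.13,0.019],[0.19,0.1,0.17,0.019],[0.213,0.111,0.19,0.019],[0.213,0.111,0.192,0.019],[0.213,0.111,0.192,0.019]]]' |grep pos
python3 plan.py 513.8,-156.1,113.6,-78.5
python3 ov.py ov2; python3 st.py .632,-.132 .593,-.339
```

```text
eef_pos: [0.5138, -0.156, 0.1138]
now [ 513.8 -156.   113.8] yaw -78.5 t 35.5 q6 0.85 F [ 0.8  0.8 -0.6] op 0.245 g 58.8
513.8,-156.1,113.6,-78.5 1/1 [0.0, 0.001, 0.001, 0.0] dist 0
top nail n 54 c [ 0.6347 -0.1323  0.0784] normal [-0.11 -0.97  0.23] az -96.8 el 13.1 long [-0.63 -0.1  -0.77] foot 160 (array([ 633.4, -133.7]), array([47.7, 45. ], dtype=float32), np.float32(-89.4)) [ 0.6306 -0.1306]
top nail n 58 c [ 0.5969 -0.3428  0.078 ] normal [-0.76  0.24  0.6 ] az 162.5 el 37.2 long [-0.56  0.24 -0.8 ] foot 184 (array([ 594.5, -340.6]), array([45.5, 45. ], dtype=float32), np.float32(-89.2)) [ 0.5931 -0.3383]
top torch front n 100 Xmax 119.5 Ymean 3.0
  handle top z rel TCP -1.0 slope deg 
scene nail n 58 c [ 0.614  -0.1318  0.099 ] normal [0.04 0.96 0.28] az 87.6 el 16.1 long [ 0.81  0.13 -0.57] foot 255 (array([ 631.4, -132.9]), array([48.4, 48.4], dtype=float32), np.float32(6.7)) [ 0.6345 -0.1304]
scene nail n 32 c [ 0.5986 -0.3397  0.0793] normal [-0.74  0.32  0.59] az 156.9 el 36.3 long [-0.55  0.21 -0.81] foot 215 (array([ 593.4, -341.4]), array([49.4, 48.3], dtype=float32), np.float32(-86.1)) [ 0.5962 -0.3385]
scene torch front n 346 Xmax 94.3 Ymean 5.1
  handle top z rel TCP 23.0 slope deg 2.0
```

View pics/ov2.png

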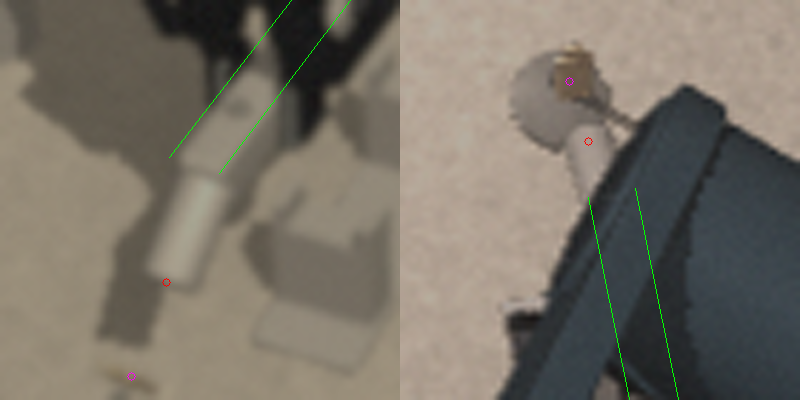

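The spot lands on the nail in both views (scene (131,377), top (569,81)) and the torch is straight. I'll nudge about 1.5 mm to the right and hold.

```bash
python3 -m handwheel '[[[0.001,0.008,0,0],[0.001,0.008,0,0],[0.001,0.008,0,0],[0.001,0.008,0,0],[0.001,0.008,0,0],[0.001,0.008,0,0],[0.001,0.008,0,0],[0.001,0.008,0,0],[0.001,0.008,0,0],[0.001,0.008,0,0]]]'|grep -E 'pos|opening|grasp'
for i in 1 2 ; do python3 plan.py; python3 -m handwheel '[[[0,0,0,0],[0,0,0,0],[0,0,0,0],[0,0,0,0],[0,0,0,0],[0,0,0,0],[0,0,0,0],[0,0,0,0],[0,0,0,0],[0,0,0,0]]]'|grep -E 'pos|opening|grasp'; done
python3 -m handwheel '[[[0,0,0,0],[0,0,0,0],[0,0,0,0],[0,0,0,0],[0,0,0,0],[0,0,0,0],[0,0,0,0],[0,0,0,0]]]'|grep -E 'pos|opening|grasp'
python3 st.py .632,-.133
```

```text
eef_pos: [0.5143, -0.1576, 0.1137]
opening: 0.247
grasp_force: 58.8
now [ 514.3 -157.6  113.7] yaw -78.5 t 37.5 q6 0.85 F [-0.3 -0.3 -1.8] op 0.247 g 58.8
eef_pos: [0.5144, -0.1576, 0.1137]
opening: 0.245
grasp_force: 58.8
now [ 514.4 -157.6  113.7] yaw -78.5 t 38.8 q6 0.85 F [ 0.3  0.4 -0.2] op 0.245 g 58.8
eef_pos: [0.5144, -0.1576, 0.1137]
opening: 0.248
grasp_force: 58.8
eef_pos: [0.5143, -0.1575, 0.1137]
opening: 0.249
grasp_force: 58.8
top nail n 55 c [ 0.6345 -0.1325  0.0782] normal [-0.04 -0.98  0.21] az -92.6 el 12.0 long [-0.71 -0.12 -0.7 ] foot 158 (array([ 634.2, -132.5]), array([48.8, 45.2], dtype=float32), np.float32(-50.9)) [ 0.6305 -0.1308]
top torch front n 101 Xmax 119.5 Ymean 3.2
  handle top z rel TCP -1.0 slope deg 
scene nail n 52 c [ 0.6156 -0.1324  0.0976] normal [0.04 0.95 0.32] az 87.8 el 18.5 long [ 0.81  0.16 -0.56] foot 260 (array([ 632.4, -133.1]), array([49.8, 48.5], dtype=float32), np.float32(55.8)) [ 0.6348 -0.13  ]
scene torch front n 350 Xmax 94.5 Ymean 5.1
  handle top z rel TCP 22.8 slope deg -0.1
```

```bash
python3 plan.py 460,-170,160,-80 440,-285,160,-109 479.5,-301.6,113.7,-109
```

```text
now [ 514.3 -157.5  113.7] yaw -78.5 t 41.5 q6 0.85 F [ 0.4 -0.5 -0.6] op 0.250 g 58.8
460,-170,160,-80 1/1 [-0.279, 0.007, -0.232, 0.018] dist 72
440,-285,160,-109 1/1 [-0.198, 0.549, 0.0, 0.337] dist 117
479.5,-301.6,113.7,-109 1/1 [0.214, 0.014, 0.231, -0.0] dist 63
```

```bash
python3 -m handwheel '[[[-0.07,0,-0.06,0],[-0.14,0,-0.12,0],[-0.21,0,-0.18,0.01],[-0.279,0.007,-0.232,0.018],[-0.279,0.007,-0.232,0.018]]]' >/dev/null
python3 -m handwheel '[[[-0.03,0.08,0,0.05],[-0.06,0.17,0,0.1],[-0.1,0.26,0,0.15],[-0.13,0.35,0,0.2],[-0.16,0.44,0,0.25],[-0.198,0.549,0,0.3],[-0.198,0.549,0,0.337],[-0.198,0.549,0,0.337]]]'|grep -E 'opening|grasp'
python3 st.py .633,-.133 .594,-.340
python3 plan.py 479.5,-301.6,113.7,-109
```

```text
opening: 0.247
grasp_force: 58.8
top nail n 53 c [ 0.6355 -0.1323  0.0783] normal [-0.78 -0.17  0.61] az -167.3 el 37.4 long [-0.6  -0.11 -0.79] foot 167 (array([ 631.6, -133. ]), array([47.7, 46.2], dtype=float32), np.float32(72.6)) [ 0.6294 -0.1313]
top nail n 58 c [ 0.5969 -0.3427  0.0783] normal [-0.78  0.18  0.61] az 167.1 el 37.3 long [-0.57  0.22 -0.79] foot 178 (array([ 593.4, -339.3]), array([48.2, 44. ], dtype=float32), np.float32(14.1)) [ 0.5924 -0.3382]
top torch front n 228 Xmax 93.3 Ymean 3.5
  handle top z rel TCP 23.4 slope deg -13.0
scene nail n 24 c [ 0.6389 -0.1279  0.082 ] normal [-0.81 -0.18  0.55] az -167.4 el 33.6 long [-0.58  0.18 -0.8 ] foot 256 (array([ 632.6, -132.3]), array([50.1, 47.9], dtype=float32), np.float32(4.6)) [ 0.6345 -0.1298]
scene nail n 32 c [ 0.599  -0.3392  0.0799] normal [-0.73  0.31  0.61] az 157.2 el 37.6 long [ 0.53 -0.31  0.79] foot 217 (array([ 594.3, -340.1]), array([50.2, 48.4], dtype=float32), np.float32(58.0)) [ 0.5959 -0.3381]
scene torch front n 320 Xmax 93.2 Ymean 6.7
  handle top z rel TCP 24.1 slope deg -1.6
now [ 440.  -285.   160.2] yaw -109.0 t 43.6 q6 1.10 F [ 0.4 -0.5 -0.7] op 0.249 g 58.8
479.5,-301.6,113.7,-109 1/1 [0.214, 0.014, 0.232, 0.0] dist 63
```

```bash
python3 -m handwheel '[[[0.05,0.003,0.04,0],[0.1,0.006,0.09,0],[0.15,0.01,0.15,0],[0.19,0.011,0.2,0],[0.214,0.011,0.23,0],[0.214,0.011,0.232,0],[0.214,0.011,0.232,0]]]' |grep -E 'pos|opening|grasp'
python3 plan.py 479.5,-301,113.7,-109
python3 ov.py ov3
```

```text
eef_pos: [0.4797, -0.3011, 0.1139]
opening: 0.248
grasp_force: 58.8
now [ 479.7 -301.1  113.9] yaw -109.0 t 44.5 q6 1.13 F [ 0.6 -0.3 -1.3] op 0.248 g 58.8
479.5,-301,113.7,-109 1/1 [-0.001, -0.0, 0.001, -0.0] dist 0
```

View pics/ov3.png

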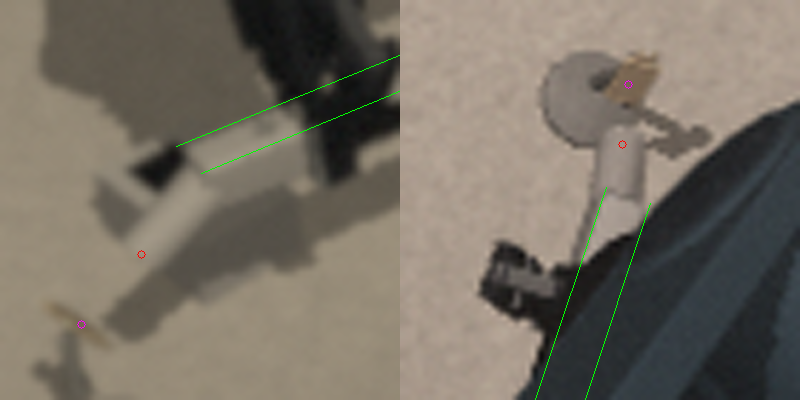

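The spot falls on nail 1's centre in both views ((81,324) scene, (628,84) top). Holding now.

```bash
for i in 1 2 3; do python3 -m handwheel '[[[0,0,0,0],[0,0,0,0],[0,0,0,0],[0,0,0,0],[0,0,0,0],[0,0,0,0],[0,0,0,0],[0,0,0,0],[0,0,0,0],[0,0,0,0]]]'|grep -E 'pos|opening|grasp'; done
python3 -m handwheel '[[[0,0,0,0],[0,0,0,0],[0,0,0,0],[0,0,0,0],[0,0,0,0],[0,0,0,0]]]'|grep -E 'pos|opening|grasp'
python3 st.py .594,-.34
python3 plan.py 440,-285,160,-109 468,-144.5,160,-76.9 468,-144.5,80,-76.9
```

```text
eef_pos: [0.4797, -0.3011, 0.1137]
opening: 0.249
grasp_force: 58.8
eef_pos: [0.4797, -0.3011, 0.1137]
opening: 0.244
grasp_force: 58.8
eef_pos: [0.4797, -0.3011, 0.1137]
opening: 0.245
grasp_force: 58.8
eef_pos: [0.4797, -0.3011, 0.1137]
opening: 0.249
grasp_force: 58.8
top nail n 58 c [ 0.5969 -0.3427  0.0781] normal [-0.77  0.2   0.6 ] az 165.5 el 36.9 long [-0.56  0.22 -0.8 ] foot 171 (array([ 594.4, -340.2]), array([45.7, 45.5], dtype=float32), np.float32(29.7)) [ 0.5937 -0.3375]
top torch front n 207 Xmax 119.5 Ymean 3.2
  handle top z rel TCP 22.8 slope deg -20.0
scene nail n 72 c [ 0.5776 -0.3301  0.097 ] normal [0.46 0.88 0.06] az 62.3 el 3.6 long [ 0.72 -0.33 -0.61] foot 216 (array([ 593.2, -340.8]), array([49.5, 49.3], dtype=float32), np.float32(74.7)) [ 0.5958 -0.3384]
scene torch front n 323 Xmax 117.9 Ymean 6.3
  handle top z rel TCP 23.3 slope deg -1.0
now [ 479.7 -301.1  113.7] yaw -109.0 t 49.7 q6 1.13 F [-0.9 -0.4 -1.4] op 0.248 g 58.8
440,-285,160,-109 1/1 [-0.214, -0.011, -0.231, -0.0] dist 63
468,-144.5,160,-76.9 1/1 [-0.096, -0.71, 0.0, -0.374] dist 143
468,-144.5,80,-76.9 1/1 [0.0, 0.0, 0.4, -0.0] dist 80
```

```bash
python3 -m handwheel '[[[-0.05,0,-0.05,0],[-0.1,-0.005,-0.11,0],[-0.16,-0.01,-0.17,0],[-0.214,-0.011,-0.231,0],[-0.214,-0.011,-0.231,0]]]' >/dev/null
python3 -m handwheel '[[[-0.01,-0.09,0,-0.05],[-0.02,-0.18,0,-0.1],[-0.04,-0.28,0,-0.15],[-0.05,-0.38,0,-0.2],[-0.065,-0.48,0,-0.25],[-0.08,-0.58,0,-0.3],[-0.096,-0.68,0,-0.35],[-0.096,-0.71,0,-0.374],[-0.096,-0.71,0,-0.374],[-0.096,-0.71,0,-0.374]]]'|grep -E 'opening|grasp'
python3 plan.py 468,-144.5,85,-76.9 468,-144.5,56,-76.9
```

```text
opening: 0.247
grasp_force: 58.9
now [ 468.  -145.2  159.9] yaw -76.9 t 51.6 q6 0.80 F [-0.1 -0.4 -1.9] op 0.247 g 58.9
468,-144.5,85,-76.9 1/1 [0.001, -0.003, 0.375, -0.0] dist 75
468,-144.5,56,-76.9 1/1 [0.0, 0.0, 0.145, -0.0] dist 29
```

```bash
python3 -m handwheel '[[[0,-0.003,0.1,0],[0,-0.003,0.2,0],[0,-0.003,0.3,0],[0,-0.003,0.37,0],[0,-0.003,0.37,0],[0,-0.003,0.37,0]]]' >/dev/null
python3 plan.py 468,-144.5,56,-76.9 468,-144.5,53.2,-76.9
```

```text
now [ 468.4 -144.4   86.5] yaw -76.9 t 52.3 q6 0.80 F [-0.2  0.  -0.7] op 0.246 g 58.9
468,-144.5,56,-76.9 1/1 [-0.002, 0.0, 0.153, 0.0] dist 31
468,-144.5,53.2,-76.9 1/1 [0.0, 0.0, 0.014, -0.0] dist 3
```

```bash
python3 -m handwheel '[[[-0.001,0,0.05,0],[-0.001,0,0.1,0],[-0.001,0,0.14,0],[-0.001,0,0.153,0],[-0.001,0,0.153,0]]]'|grep -E 'pos|force'
python3 -m handwheel '[[[0,0,0.01,0],[0,0,0.014,0],[0,0,0.014,0]]]'|grep -E 'pos|force'
python3 plan.py 468,-144.5,53,-76.9
```

```text
eef_pos: [0.4676, -0.1439, 0.055]
wrist_force: [1.0, -0.8, -1.4]
grasp_force: 58.9
eef_pos: [0.4679, -0.1441, 0.053]
wrist_force: [-2.7, 0.2, 3.9]
grasp_force: 59.5
now [ 467.9 -144.1   53. ] yaw -76.9 t 53.3 q6 0.80 F [-2.7  0.2  3.9] op 0.242 g 59.5
468,-144.5,53,-76.9 1/1 [0.0, 0.002, -0.0, 0.0] dist 0
```

Contact at the seat. Release, retreat up and back, then check everything.

```bash
python3 -m handwheel '[[[0,0,0,0],[0,0,0,0],[0,0,0,0],[0,0,-0.1,0],[0,0,-0.3,0],[0,0,-0.6,0],[0,0,-0.7,0],[0,0,-0.7,0]]]' 50|grep -E 'pos|force'
python3 -m handwheel '[[[-0.3,0,-0.2,0],[-0.6,0.2,-0.2,0],[-0.7,0.5,-0.2,0],[-0.7,0.9,-0.2,0],[-0.7,0.9,-0.2,0],[-0.7,0.9,-0.2,0],[-0.7,0.9,-0.2,0]]]'|grep pos
python3 - <<'E'
from meas import *
T=avg('top',4);S=avg('scene',4)
for nm,c in(('top',T),('scene',S)):
    stands(c,[(.632,-.132),(.594,-.340)],nm);P=cloud(c);C=c['color'].astype(int);hsv=cv2.cvtColor(c['color'],cv2.COLOR_RGB2HSV)
    for n,x,y,r,z0,z1 in(('torch',.46,-.145,.12,.0685,.09),('ridge',.471,.008,.05,.045,.07),('styl',.6635,.047,.03,.055,.09),('pot',.767,-.197,.06,.05,.09),('bot',.742,.098,.05,.05,.1)):
        m=(np.hypot(P[...,0]-x,P[...,1]-y)<r)&(P[...,2]>z0)&(P[...,2]<z1)
        print(n,m.sum(),rect(P[m][:,:2]),P[m][:,2].max().round(4)) if m.sum()>3 else print(n,'none')
    m=(np.hypot(P[...,0]-.467,P[...,1]-.01)<.09)&(hsv[...,0]<20)&(hsv[...,1]>90)&(P[...,2]<.012);print('cork',rect(P[m][:,:2]))
f=lambda a,u0,v0,u1,v1:cv2.resize(a['color'][v0:v1,u0:u1,::-1],(400,560),interpolation=cv2.INTER_CUBIC)
cv2.imwrite('pics/end.png',np.hstack([f(S,290,110,470,320)[:, :],f(T,140,160,340,300)]))
E
python3 plan.py
```

```text
eef_pos: [0.4688, -0.1446, 0.1943]
wrist_force: [0.9, -0.0, -0.5]
grasp_force: 0.0
eef_pos: [0.3717, -0.3497, 0.2307]
top nail n 51 c [ 0.6359 -0.1325  0.0786] normal [-0.79 -0.09  0.6 ] az -173.3 el 37.2 long [-0.59 -0.12 -0.8 ] foot 160 (array([ 633.5, -133.5]), array([47.7, 44.9], dtype=float32), np.float32(-89.4)) [ 0.6294 -0.1308]
top nail n 58 c [ 0.5969 -0.3427  0.0781] normal [-0.74  0.24  0.63] az 161.7 el 38.7 long [-0.57  0.26 -0.78] foot 181 (array([ 592.5, -338.8]), array([47.7, 42.7], dtype=float32), np.float32(17.7)) [ 0.5926 -0.3381]
torch 432 (array([ 456.8, -145.9]), array([147.8,  22.4], dtype=float32), np.float32(13.3)) 0.0791
ridge 129 (array([473.6,   7.2]), array([58.4, 13.9], dtype=float32), np.float32(-89.5)) 0.0633
styl 61 (array([663.6,  45.4]), array([21.8, 19.5], dtype=float32), np.float32(0.4)) 0.0752
pot 462 (array([ 767.4, -197.8]), array([69. , 66.9], dtype=float32), np.float32(-44.2)) 0.0742
bot 72 (array([740.1,  97.1]), array([24.2, 21.5], dtype=float32), np.float32(-82.5)) 0.0868
cork (array([467.4,  12. ]), array([105.5,  67.2], dtype=float32), n
[... 408 characters left out ...]
dtype=float32), np.float32(43.3)) [ 0.5963 -0.3383]
torch 409 (array([ 457.4, -143.9]), array([150.7,  22.4], dtype=float32), np.float32(13.4)) 0.0787
ridge 223 (array([472.2,  10. ]), array([59. , 17.5], dtype=float32), np.float32(-89.5)) 0.0634
styl 135 (array([664. ,  47.3]), array([22.5, 22.3], dtype=float32), np.float32(50.4)) 0.076
pot 613 (array([ 767.3, -196.8]), array([67.6, 67. ], dtype=float32), np.float32(58.3)) 0.0732
bot 180 (array([744. ,  98.9]), array([26.5, 19.4], dtype=float32), np.float32(-67.1)) 0.0869
cork (array([460. ,   6.3]), array([120.7,  85.6], dtype=float32), np.float32(-89.6))
now [ 372.4 -350.7  232.7] yaw -76.8 t 55.6 q6 0.35 F [-0.4  0.3 -0.1] op 0.586 g 0.0
```

View pics/end.png

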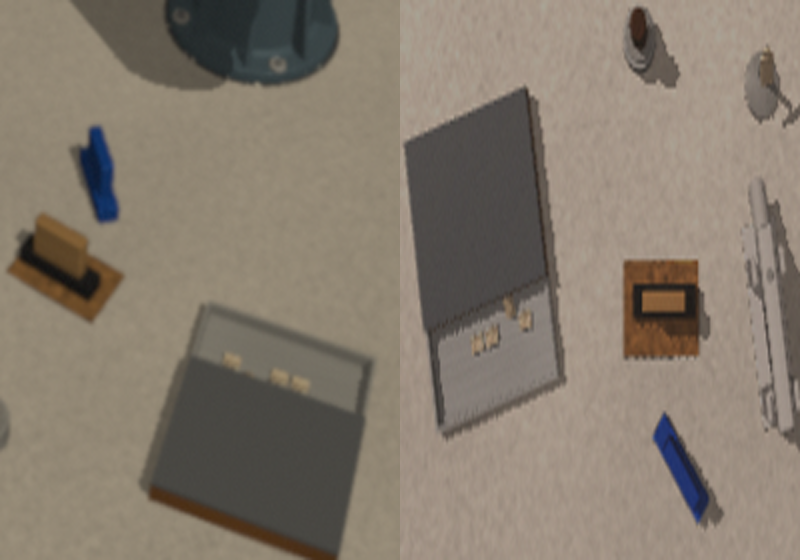

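The tile is bare and all four offcuts lie in the trough (475–530, 305–345 in the top crop). The block, stylus and torch are back in place and the stands are upright. Handing in.

```bash
python3 -c "
from bench import ctrl
print(ctrl.hand_in())"
```

```text
the job is handed in; nothing more can be done
None
```

The job is done and handed in at about 56 s: all four offcuts swept into the trough, the timer button pressed right down, both nails lit left to right for over three seconds each, and the block, stylus and torch put back; stand 0 was knocked about 27 mm mid-run, so I lit it where it then stood.

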